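# Weigh a pipe coupling net of its dish on the bench scale

## Task

Weigh the steel pipe coupling net of its dish: with the pan still empty press the white key (zero), stand the empty round dish in the middle of the pan, let go of it and press the yellow key (tare), then lay the coupling flat in the dish, let go of it and press the green key (store the reading). Press one key at a time, well down but with a light push, and let it spring back; set things down gently so that the pan is never forced onto its overload stop, and keep off the red key, which switches the scale off. Leave the dish and coupling on the scale and do not disturb the red screwdriver or the marker.

Things in the scene. Friction and masses are not known exactly. Their poses are not given: they have to be found in the camera images.
- scale: low grey bench scale, housing 134 x 150 mm, fixed to the bench; it and the indicator may stand in either of two places side by side. Origin on the bench under its centre, x away from the robot, z up; top of its pan 62 mm above the origin
- pan_top (a point): centre of the top surface of the scale's square stainless pan, 142 x 158 mm, sprung on the load cell (3 N per mm), nothing stands up from it; z up
- pan (a joint): how far the pan is pressed down, m: 0 empty, about 0.002 with dish and coupling on it, 0.008 on its overload stop
- indicator: the scale's indicator, fixed to the bench: foot plate 140 x 120 mm with cheeks and black knobs, origin on the bench, x away from the robot, y to the left along the row of keys, z up. On it a grey head, 170 wide, 118 high, 36 mm thick, leans back, held by friction. A black hood over its display stands 86 mm out of the face above the keys: a tool coming straight down hits it
- head_hinge (a point): middle of the hinge line (along y) of the indicator's head. The head's lean was set by hand and is NOT reported: the normal of its face is 34 to 53 deg from vertical, towards the robot, nominally 43.5. From this line, u up the face and n out of it: face at n = 18, u = 45 to 163; keys' centres at u = 74, key tops at n = 32; hood at u = 152 mm
- key_zero (a joint): travel of the white key, m: 0 up, 0.009 home, switches at 0.004, along the face's normal; spring 2 N at first, 4.8 N where it switches, 8.3 N when home. The keys are 28 mm square, 38 mm apart; this one is leftmost, at y = +57 mm from the hinge's middle. A hard push (over 30 N) counts as damage
- key_tare (a joint): travel of the yellow key, as the white one; second from the left, y = +19 mm
- key_store (a joint): travel of the green key, as the white one; third from the left, y = -19 mm
- key_off (a joint): travel of the red key, as the white one; rightmost, y = -57 mm; must not be pressed
- dish: round straight-sided bare-metal parts dish, loose, about 0.16 kg: outside diameter 116 mm, 36 mm high, wall 3 mm, floor 3 mm, with a rolled bead rim 9 mm thick (its middle at radius 57.5 mm, 32 mm up) by which it is pinched from above, one finger inside and one outside. Origin under the centre of its floor, z up
- coupling: grey steel screw coupling, loose, 93 mm long, about 0.4 kg, lying on the bench. Origin on its underside below its middle; its length runs along its y. Hexagons 39 mm across x and 34 mm high at y = -14 to +4 and +12 to +46 mm, a round nose 25 mm thick at the -y end; pinch it across x at about y = +5 mm, 17 mm up
- screwdriver_red: red screwdriver 214 mm, 30 mm thick, loose bystander lying on the bench; origin under its middle, length along y
- marker: black marker 138 mm, 18 mm thick, loose bystander; origin under its middle, length along y

How it is judged:
On the way, in this order (a step that is already met when the one before it is completed fails the run):
1. the white key is pressed while the pan is empty (value of joint key_zero above 0.004 m and value of joint each of key_tare, key_store below 0.002 m and contact force between coupling and dish below 0.05 N and contact force between each of coupling, dish and scale below 0.05 N), for 0.05 s.
2. the dish, empty, stands on the pan by itself, let go (contact force between dish and scale above 0.3 N and horizontal distance between dish and pan_top below 0.045 m and angle between dish's own z axis and vertical below 0.05 rad and z of dish in the frame of pan_top below 0.006 m and contact force between dish and the fingers below 0.2 N and linear speed of dish below 0.02 m/s and contact force between coupling and dish below 0.05 N and contact force between coupling and scale below 0.05 N), for 0.2 s.
3. the yellow key is pressed while only the dish stands on the pan (all of step 2 and value of joint key_tare above 0.004 m and value of joint each of key_zero, key_store below 0.002 m), for 0.05 s.
4. the coupling lies in the dish, let go (contact force between dish and scale above 0.3 N and horizontal distance between dish and pan_top below 0.045 m and angle between dish's own z axis and vertical below 0.05 rad and z of dish in the frame of pan_top below 0.006 m and contact force between each of dish, coupling and the fingers below 0.2 N and linear speed of each of dish, coupling below 0.02 m/s and contact force between coupling and dish above 0.3 N and horizontal distance between coupling and dish below 0.035 m and z of coupling in the frame of dish between -0.001 and 0.012 m), for 0.2 s.
5. the green key is pressed while dish and coupling rest on the pan (all of step 4 and value of joint key_store above 0.004 m and value of joint each of key_zero, key_tare below 0.002 m), for 0.05 s.
At the end, for the whole second after the job is handed in: the dish stands upright on the pan, its centre within 45 mm of the pan's; the coupling lies flat in it, its middle within 35 mm of the dish's centre; both are let go and at rest; all keys are up again (all of step 4 and value of joint each of key_zero, key_tare, key_store below 0.001 m); the robot touches nothing.
It fails at once if the red key is pressed (value of joint key_off above 0.0025 m).
It fails at once if a key is pressed out of turn: yellow before the dish stands on the pan or with the coupling in it, green before the coupling lies in the dish, white again with the dish on the pan ((value of joint key_tare above 0.004 m and (contact force between dish and scale below 0.05 N or contact force between coupling and dish above 0.3 N)) or (value of joint key_store above 0.004 m and contact force between coupling and dish below 0.05 N) or (value of joint key_zero above 0.004 m and contact force between dish and scale above 0.3 N)).
It fails at once if the indicator is pushed with more than 30 N, far beyond a light push (contact force between any of the fingers, the arm and indicator above 30 N).
It fails at once if the pan is forced down near its overload stop (value of joint pan above 0.007 m).
It fails at once if a bystander is moved by more than 40 mm (distance of any of screwdriver_red, marker from where it was at the start of the episode above 0.04 m).
It also fails if it takes over 72 s, if anything falls off the work surface, if the arm or the gripper's body presses on something with over 40 N, if the wrist force passes 120 N, or if a joint passes its speed limit or range.

## Robot

A 6-joint arm with a two-finger parallel gripper is mounted at the origin on a cart in front of the work surface, level with it; the furniture and walls round the work are solid. World frame = base frame: x ahead of the robot, y to its left, z up, the work surface at z = 0. Lengths are in m, angles in rad, forces in N, time in s.
With the tool pointing down it reaches from about 0.35 to 0.775 m from the base axis. Payload 5.5 kg.
Tool frame: the origin (TCP) lies at the very end of the fingers, on their centre line; the grasp point (between the pads) lies 19 mm behind it; z points along the fingers, y is the line along which they close (so a half turn about z gives the same grasp; the last joint's range is limited). The gripper opens to 85 mm and grips with 20 to 120 N. Pads are 22 mm wide; open, the fingers measure 114 mm over their backs; the gripper's body (76 mm by 85 mm) begins 54 mm behind the grasp point. The pads swing forward as they close: fully open they stand 13 mm farther back than shut.
Start: joints at [0.987, 0.313, 0.046, 1.304, 0, 1.431], TCP at [0.247, 0.519, 0.231] pointing down, gripper open.
Joint ranges: [-2.76, 2.76], [-0.86, 1.69], [-1.03, 1.26], [-2.2, 2.34], [-1.47, 1.5], [-3.14, 3.14]. Speed limits (rad/s): [2.57, 2.57, 3.14, 3.14, 3.14, 3.14].

## Interface

Orientations are given as a unit quaternion [x, y, z, w].
In Python, from rig import arm, vision, job_done gives the robot as it stands.
- The arm moves only by the shell command python3 -m handwheel 'ROWS' [OPENING]. ROWS is JSON, a list of rows, each an object of numbers: "tx", "ty", "tz": the shift along the tool's x, y, z in units of 60 mm (1.0 is 60 mm); "roll": the turn about the tool's z in degrees. A call has exactly 5 rows; each row shifts and turns the commanded pose from where the row before left it, along the tool's axes as they then stand; what a row does not reach is not made up. A row lasts 1/8 s, in which the tool goes at most 62.5 mm and 10.7 degrees, less where a joint would pass 70% of its speed; a pose out of reach is approached as far as the arm can. A call is refused whole if a number of a shift passes 1 or a number of a turn 10.7, either way. A call with a gripper value outside its range is refused whole. OPENING is the opening, from 0 (shut) to 1 (fully open), set as the call begins (- or left out, the last holds). The fingers move at their own pace and stop on an object; the grip force is fixed at half the most. Time passes only in rows, so rows that do not move let the fingers close, or fill a call up. It gives the time, the measured TCP pose, the force, the opening and the grip force at its end, in the units of the state.
- arm.sense(): the state, without advancing time (a new reading comes with each control period).
- vision.snapshot(name): name is "scene" or "top" or "wrist"; returns a dict with "image" (400x640x3 uint8, blue, green, red), "K" (3x3 intrinsics, pixels), "camera_from_world" (4x4, takes a point from world to camera coordinates). Camera axes: x right, y up, looking along -z (the intrinsics and any distortion apply to the point x, -y, -z); pixel columns grow to the right and rows downward; lengths in m; the calibration is good to about 2 mm. The wrist camera is an equidistant fisheye: a pixel r from the principal point sees the ray r / f radians off the axis. A picture is of the moment at which its call begins. There is no depth.
- job_done(): hands the job in; it is judged then, once.
The state is a dict: "t": time; "joint_pos": joint angles; "qd": joint speeds; "joint_efforts": joint torques, N m; "tool_pos": TCP position; "eef_rot": TCP orientation; "contact_force": force on the tool from outside, world axes, zero at the start; "moment": the same for the moment, N m; "width": finger opening in m; "finger_force": force on a finger pad.
Only numpy, scipy, OpenCV 4.12 (cv2) and the standard library are available. Lean on these libraries where they do the work, as an engineer would, in place of code of your own. Each camera call takes 0.05 s, during which the arm holds its last target. There are 200 camera calls.

## Working session

There is one attempt and no reset: what is moved stays moved. The work goes in short steps, Python scripts to look and compute and a shell command to move; the robot and the scene stay as the last step left them, time stands still between calls to the robot, and variables do not carry over. Pictures are saved under pics/ and viewed, at most 10 in all, crops included, and the job is handed in when it is done.

```bash
ls; mkdir -p pics; python3 - <<'E'
from rig import arm, vision
import cv2,numpy as np
s=arm.sense(); print(s['t'],s['tool_pos'],s['eef_rot'],s['width'])
for n in ['scene','top']:
    d=vision.snapshot(n); cv2.imwrite(f'pics/{n}0.png',d['image']); print(n,d['K'].tolist() if hasattr(d['K'],'tolist') else d['K'],np.round(d['camera_from_world'],4).tolist(),[k for k in d])
E
```

```text
pics
0.0 [0.24662501 0.51884561 0.23041021] [ 2.20085130e-01  9.75480237e-01 -8.63142556e-04 -3.12784344e-04] 0.08537859208096651
scene [[422.2573518180365, 0.0, 319.1503666007478], [0.0, 422.2573518180365, 203.74430248346127], [0.0, 0.0, 1.0]] [[0.8618, -0.5067, 0.0249, -0.4893], [0.1865, 0.3621, 0.9133, -0.1491], [-0.4717, -0.7824, 0.4066, -1.0399], [0.0, 0.0, 0.0, 1.0]] ['image', 'K', 'camera_from_world']
top [[517.875850320952, 0.0, 318.62732227075355], [0.0, 517.875850320952, 203.15322739474698], [0.0, 0.0, 1.0]] [[0.0171, -0.9996, -0.0228, -0.0628], [0.9848, 0.0129, 0.1733, -0.5442], [-0.1729, -0.0254, 0.9846, -1.1865], [0.0, 0.0, 0.0, 1.0]] ['image', 'K', 'camera_from_world']
```

View pics/scene0.png

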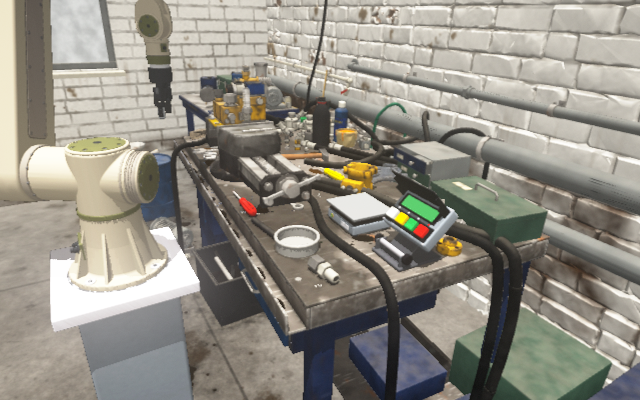

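View pics/top0.png

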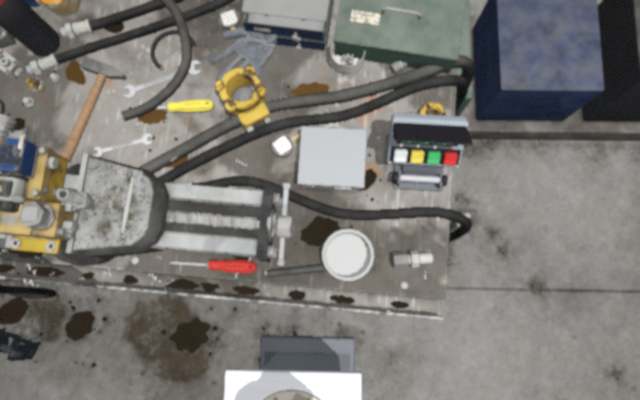

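The top view shows the scale pan at (331,157), the indicator keys at (401..451,157), the dish at (347,255), the coupling at (412,259) and the red screwdriver at (232,267). The scene view shows the keys at about (400..423,225), the dish at (297,240) and the coupling at (324,268). I'll enlarge both for picking.

```bash
cat > h.py <<'E'
import numpy as np,cv2
from scipy.optimize import least_squares
from scipy.spatial.transform import Rotation as R
def proj(d,P):
    P=np.atleast_2d(P); T=np.array(d['camera_from_world']); c=P@T[:3,:3].T+T[:3,3]; K=np.array(d['K'])
    v=np.c_[c[:,0],-c[:,1],-c[:,2]]
    if d['name']=='wrist':
        r=np.hypot(v[:,0],v[:,1]); th=np.arctan2(r,v[:,2]); s=th/np.maximum(r,1e-9)
        return np.c_[K[0,0]*v[:,0]*s+K[0,2],K[1,1]*v[:,1]*s+K[1,2]]
    return np.c_[K[0,0]*v[:,0]/v[:,2]+K[0,2],K[1,1]*v[:,1]/v[:,2]+K[1,2]]
def ray(d,px):
    T=np.array(d['camera_from_world']);K=np.array(d['K']);a=(px[0]-K[0,2])/K[0,0];b=(px[1]-K[1,2])/K[1,1]
    if d['name']=='wrist':
        th=np.hypot(a,b);s=np.sin(th)/max(th,1e-9);v=np.array([a*s,b*s,np.cos(th)])
    else: v=np.array([a,b,1.])
    v=np.array([v[0],-v[1],-v[2]]); return -T[:3,:3].T@T[:3,3], T[:3,:3].T@(v/np.linalg.norm(v))
def onz(d,px,z):
    o,v=ray(d,px); return o+v*(z-o[2])/v[2]
def tri(obs):
    A=np.zeros((3,3));b=np.zeros(3);L=[]
    for d,p in obs:
        o,v=ray(d,p);M=np.eye(3)-np.outer(v,v);A+=M;b+=M@o
    X=np.linalg.solve(A,b); return X,[np.round(proj(d,X)[0]-p,1).tolist() for d,p in obs]
def snap(n,file=None):
    from rig import vision
    import pickle
    d=dict(vision.snapshot(n));d['name']=n
    if file: cv2.imwrite(f'pics/{file}.png',d['image']); pickle.dump(d,open(f'pics/{file}.pkl','wb'))
    return d
def load(f):
    import pickle; return pickle.load(open(f'pics/{f}.pkl','rb'))
def blobs(img,roi):
    x0,y0,x1,y1=roi;h=cv2.cvtColor(img,cv2.COLOR_BGR2HSV)[y0:y1,x0:x1].astype(int);H,S,V=h[...,0],h[...,1],h[...,2]
    out={}
    for n,m in dict(yel=(H>20)&(H<35)&(S>150)&(V>100),grn=(H>50)&(H<80)&(S>130)&(V>60),red=((H<8)|(H>172))&(S>130)&(V>80),wht=(S<40)&(V>200)).items():
        k,lab,st,ce=cv2.connectedComponentsWithStats(m.astype(np.uint8))
        out[n]=[(int(st[i,4]),(np.round(ce[i]+[x0,y0],1)).tolist()) for i in range(1,k) if st[i,4]>15]
    return out
E
python3 - <<'E'
from h import *
a=snap('top','t1');b=snap('scene','s1')
print(blobs(a['image'],(385,110,475,190)));print(blobs(b['image'],(380,180,465,250)))
cv2.imwrite('pics/t1c.png',cv2.resize(a['image'][90:290,220:480],None,fx=3,fy=3,interpolation=2))
cv2.imwrite('pics/s1c.png',cv2.resize(b['image'][170:295,225:475],None,fx=3.2,fy=3.2,interpolation=2))
E
```

```text
{'yel': [(121, [416.8, 154.7])], 'grn': [(157, [433.4, 156.6])], 'red': [(182, [450.1, 157.5])], 'wht': [(174, [430.2, 120.8]), (131, [400.3, 155.5]), (154, [419.8, 178.3])]}
{'yel': [(120, [401.5, 218.2]), (33, [449.8, 246.2]), (21, [458.6, 244.1])], 'grn': [(436, [420.2, 208.0]), (120, [410.9, 224.0])], 'red': [(151, [421.0, 230.8])], 'wht': [(28, [460.0, 184.6]), (180, [388.5, 210.3]), (151, [438.4, 225.6]), (73, [388.1, 244.1])]}
```

View pics/t1c.png

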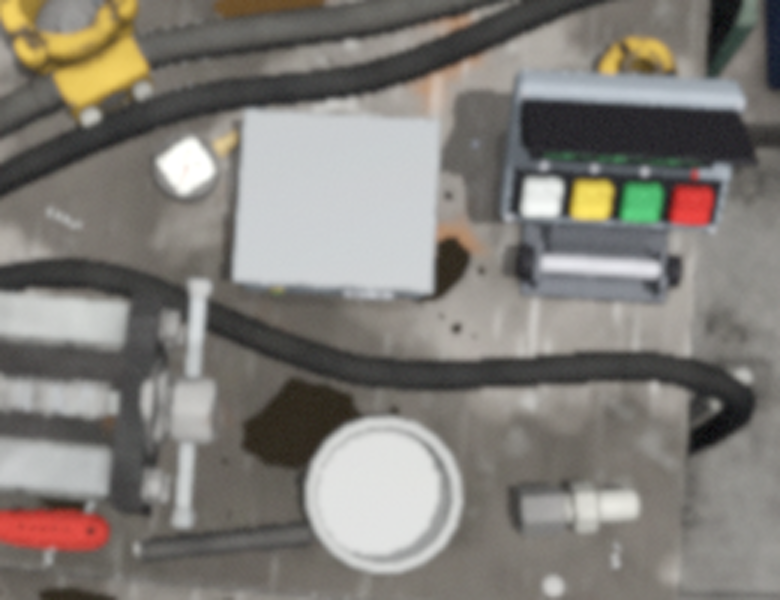

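View pics/s1c.png

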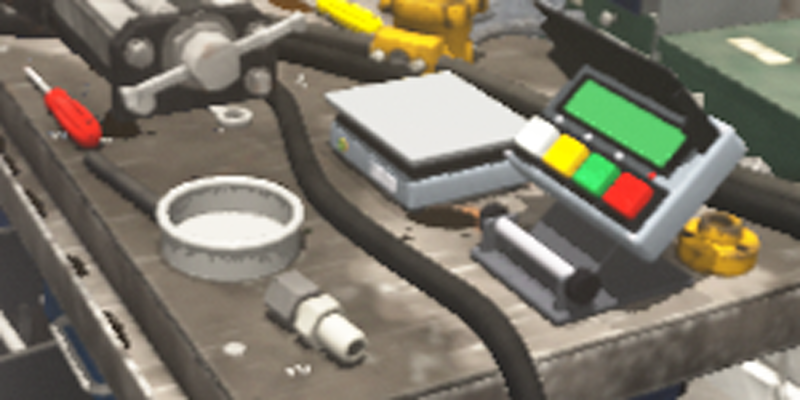

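Crop t1c shows: pan corners (246,110), (437,118), (433,293), (234,283); dish rim centre (384,494); coupling from (513,507) to (640,504) with its nose to the right; the marker as a dark bar (140..310,~542) just left of the dish. Crop s1c shows: pan (327,97), (447,72), (538,135), (415,165); dish rim centre (230,214); coupling from (283,290) to (352,345).

```bash
python3 - <<'E'
from h import *
np.set_printoptions(precision=4,suppress=True)
a=load('t1');b=load('s1')
T=lambda x,y:((x+.5)/3-.5+220,(y+.5)/3-.5+90)
S=lambda x,y:((x+.5)/3.2-.5+225,(y+.5)/3.2-.5+170)
for n,t,s in [('dishrim',(384,494),(230.5,214)),('pNL',(234,283),(327,97)),('pFL',(246,110),(447,72)),('pFR',(437,118),(538,135)),('pNR',(433,293),(415,165))]:
    print(n,*tri([(a,T(*t)),(b,S(*s))]))
print('dish z34',onz(a,T(384,494),.034),onz(b,S(230.5,214),.034))
print('coup ends',onz(a,T(515,507),.02),onz(a,T(640,503),.0165))
print('screwd tip/handle',onz(a,T(110,530),.012),'marker',onz(a,T(137,549),.01),onz(a,T(305,537),.01))
K=dict(t=[(400.3,155.5),(416.8,154.9),(433.4,156.6),(450.1,157.5)],s=[(392.5,213),(401.5,218.2),(410.9,224),(421,230.8)])
for t,s in zip(K['t'],K['s']): print('key',*tri([(a,t),(b,s)]))
ky=[57,19,-19,-57]
def pt(p,u,y,n):
    hx,hy,hz,yaw,L=p;v=np.array([u*np.cos(L)-n*np.sin(L),y,u*np.sin(L)+n*np.cos(L)])/1000
    return R.from_euler('z',yaw).apply(v)+[hx,hy,hz]
obs=[]
for i in range(4):
    obs+= [(a,(74,ky[i],31),K['t'][i])]
    if i: obs+=[(b,(74,ky[i],31),K['s'][i])]
obs+=[(a,(45,85,18),T(505,218)),(a,(45,-85,18),T(727,228)),(a,(163,85,-18),T(520,73)),(a,(163,-85,-18),T(743,82)),(b,(45,-85,18),S(640,258)),(b,(163,-85,18),S(743,135)),(b,(45,85,18),S(506,152))]
f=lambda p:np.concatenate([proj(o[0],pt(p,*o[1]))[0]-o[2] for o in obs])
r=least_squares(f,[.6,-.25,.06,0,.76],loss='soft_l1');print('ind',r.x,np.degrees(r.x[3:]));print(f(r.x).reshape(-1,2).round(1).tolist())
for i in range(4):print(pt(r.x,74,ky[i],32))
E
```

```text
dishrim [ 0.4249 -0.1247  0.0298] [[-0.2, 0.4], [0.4, -0.0]]
pNL [ 0.5897 -0.0046  0.0571] [[0.2, -0.3], [-0.3, 0.0]]
pFL [ 0.73   -0.0098  0.059 ] [[-0.3, 0.5], [0.5, -0.1]]
pFR [ 0.7241 -0.1627  0.0549] [[-0.9, 1.3], [1.3, -0.3]]
pNR [ 0.5833 -0.1619  0.0554] [[0.1, -0.1], [-0.1, 0.0]]
dish z34 [ 0.4255 -0.1249  0.034 ] [ 0.4204 -0.1312  0.034 ]
coup ends [ 0.4178 -0.2293  0.02  ] [ 0.4228 -0.3288  0.0165]
screwd tip/handle [0.395  0.0935 0.012 ] marker [0.3803 0.0716 0.01  ] [ 0.392  -0.0628  0.01  ]
key [ 0.6489 -0.2418  0.1   ] [[-0.3, 0.4], [0.4, -0.1]]
key [ 0.6494 -0.2788  0.1009] [[-0.6, 0.8], [0.9, -0.2]]
key [ 0.6462 -0.317   0.1019] [[-0.4, 0.5], [0.6, -0.1]]
key [ 0.6447 -0.3552  0.1009] [[-0.4, 0.6], [0.6, -0.2]]
ind [ 0.6133 -0.2982  0.0287 -0.0624  0.7399] [-3.5773 42.3906]
[[0.5, -0.5], [0.6, 1.3], [1.1, 0.1], [0.6, 0.8], [1.1, 0.4], [0.5, 1.0], [0.9, 0.1], [-1.0, 0.3], [-2.4, 2.1], [-0.8, -4.2], [-0.4, -2.2], [-0.9, -2.5], [-0.2, -0.6], [0.1, 1.9]]
[ 0.6499 -0.2434  0.1022]
[ 0.6475 -0.2813  0.1022]
[ 0.6451 -0.3192  0.1022]
[ 0.6428 -0.3572  0.1022]
```

```bash
python3 - <<'E'
from h import *
from rig import arm
np.set_printoptions(precision=4,suppress=True)
s=arm.sense();d=snap('wrist','w0');T=np.array(d['camera_from_world']);Rt=R.from_quat(s['eef_rot']).as_matrix()
c=-T[:3,:3].T@T[:3,3];print('cam in tool',Rt.T@(c-s['tool_pos']),'axes',Rt.T@T[:3,:3].T,d['K'])
E
python3 -m handwheel '[{"tz":-0.8,"roll":10.7},{"roll":10.7},{"roll":10.7},{"roll":10.7},{"roll":10.7}]' 1
python3 -m handwheel '[{"tx":-0.8,"roll":10.7},{"tx":-0.8},{"tx":-0.8},{"tx":-0.8,"ty":0.5},{"tx":-0.8,"ty":0.5}]'
```

```text
cam in tool [ 0.0676  0.0006 -0.1425] axes [[-0.0004  0.9627  0.2706]
 [ 1.      0.0004 -0.    ]
 [-0.0001  0.2706 -0.9627]] [[309.7069   0.     316.5868]
 [  0.     309.7069 202.6796]
 [  0.       0.       1.    ]]schema error: expected keys tx, ty, tz, roll
schema error: expected keys tx, ty, tz, roll
```

```bash

python3 -m handwheel '[{"tx":0,"ty":0,"tz":-0.8,"roll":10.7},{"tx":0,"ty":0,"tz":0,"roll":10.7},{"tx":0,"ty":0,"tz":0,"roll":10.7},{"tx":0,"ty":0,"tz":0,"roll":10.7},{"tx":0,"ty":0,"tz":0,"roll":10.7}]' 1
python3 -m handwheel '[{"tx":-0.8,"ty":0,"tz":0,"roll":10.7},{"tx":-0.8,"ty":0,"tz":0,"roll":0},{"tx":-0.8,"ty":0,"tz":0,"roll":0},{"tx":-0.8,"ty":0.5,"tz":0,"roll":0},{"tx":-0.8,"ty":0.5,"tz":0,"roll":0}]'
```

```text
t: 0.88
tool_pos: [0.2469, 0.5193, 0.2792]
eef_rot: [0.638, 0.77, -0.0, 0.0]
contact_force: [0.1, -1.2, 0.5]
width: 0.0849
finger_force: 0.0
t: 1.5
tool_pos: [0.3176, 0.2793, 0.2795]
eef_rot: [0.704, 0.71, 0.001, 0.0]
contact_force: [1.8, 1.5, -0.1]
width: 0.0853
finger_force: 0.0
```

```bash

python3 -m handwheel '[{"tx":-0.8,"ty":0.2,"tz":0,"roll":0},{"tx":-0.8,"ty":0.2,"tz":0,"roll":0},{"tx":-0.8,"ty":0.2,"tz":0,"roll":0},{"tx":-0.8,"ty":0.2,"tz":0,"roll":0},{"tx":-0.8,"ty":0.2,"tz":0,"roll":0}]' >/dev/null
python3 -m handwheel '[{"tx":-0.8,"ty":0.2,"tz":0,"roll":0},{"tx":-0.8,"ty":0.2,"tz":0,"roll":0},{"tx":-0.8,"ty":0.2,"tz":0,"roll":0},{"tx":0,"ty":0,"tz":0,"roll":0},{"tx":0,"ty":0,"tz":0,"roll":0}]'
python3 -c "
from h import *
snap('wrist','w1')"
python3 -m handwheel '[{"tx":-0.6,"ty":0.4,"tz":0,"roll":0},{"tx":-0.6,"ty":0.4,"tz":0,"roll":0},{"tx":-0.6,"ty":0.4,"tz":0,"roll":0},{"tx":0,"ty":0,"tz":0,"roll":0},{"tx":0,"ty":0,"tz":0,"roll":0}]'
python3 - <<'E'
from h import *
d=snap('wrist','w2')
a=load('w1')['image'];b=d['image']
cv2.imwrite('pics/w12.png',cv2.resize(np.vstack([a[:,60:600],b[:,60:600]]),None,fx=.74,fy=.74,interpolation=3))
print(blobs(a,(60,0,600,400)));print(blobs(b,(60,0,600,400)))
cv2.imwrite('pics/w1b.png',a[:300,60:]);
E
```

```text
t: 2.75
tool_pos: [0.4154, -0.1024, 0.2791]
eef_rot: [0.705, 0.709, 0.0, -0.001]
contact_force: [-0.2, -0.3, -0.2]
width: 0.0854
finger_force: 0.0
t: 3.42
tool_pos: [0.4882, -0.2086, 0.2792]
eef_rot: [0.704, 0.71, 0.0, -0.001]
contact_force: [-0.6, -0.5, 0.3]
width: 0.0853
finger_force: 0.0
{'yel': [(1519, [580.1, 25.7]), (988, [550.1, 40.9]), (160, [588.0, 61.9])], 'grn': [(25, [528.5, 300.0])], 'red': [(406, [298.2, 10.2]), (197, [466.9, 353.4])], 'wht': [(366, [444.9, 7.2]), (6721, [115.9, 144.8]), (565, [70.7, 39.6]), (78, [391.8, 31.4]), (34, [530.8, 33.1]), (18, [242.6, 41.4]), (23, [320.3, 40.3]), (383, [386.5, 64.1]), (51, [299.5, 62.3]), (345, [332.1, 61.9]), (621, [444.3, 72.5]), (455, [508.4, 80.7]), (9469, [492.6, 165.7]), (4729, [326.1, 183.7]), (34, [440.7, 180.6]), (35, [571.3, 179.7]), (91, [234.1, 206.8]), (22, [256.3, 234.7]), (22, [234.5, 248.0]), (37, [234.9, 263.4]), (16, [402.0, 261.8]), (56, [276.9, 271.1]), (331, [487.3, 289.1]), (16, [315.6, 286.4]), (48, [236.8, 301.5]), (88, [546.4, 298.8]), (292, [317.5, 302.5])]}
{'yel': [(565, [447.9, 244.0])], 'grn': [(1937, [485.6, 256.9]), (134, [447.5, 266.6])], 'red': [], 'wht': [(3625, [89.2, 93.2]), (336, [465.3, 7.1]), (5243, [472.0, 101.8]), (16, [191.1, 38.6]), (471, [71.1, 76.8]), (5156, [271.5, 103.1]), (52, [550.7, 117.0]), (16, [185.0, 130.5]), (43, [184.5, 151.3]), (31, [184.8, 181.9]), (123, [368.0, 194.7]), (34, [185.4, 198.9]), (71, [225.1, 204.4]), (18, [357.8, 203.4]), (517, [453.4, 214.6]), (488, [403.9, 236.3]), (582, [518.1, 248.7]), (25, [262.3, 217.2]), (83, [187.3, 237.6]), (420, [265.1, 236.6]), (16, [378.3, 240.7]), (63, [552.4, 301.4]), (16, [586.4, 295.9]), (28, [65.8, 350.1])]}
```

View pics/w12.png

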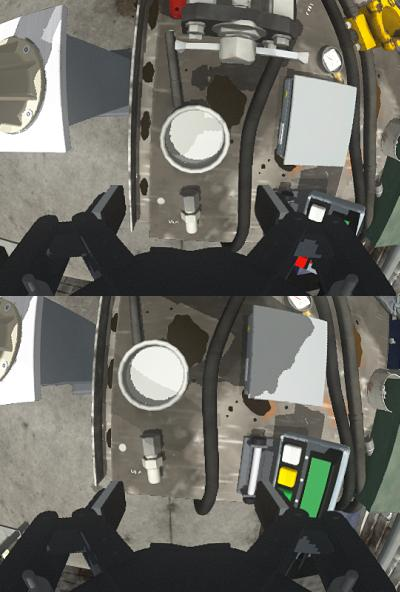

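w12 shows: in the upper view (w1) the dish at (323,188), the coupling at (317,280) and the pan at (490,165) in original pixels; in the lower (w2) the dish at (267,105), coupling at (265,213), white key at (453,215) and yellow key at (448,244). The far finger is at the lower right. I'll zoom in on both.

```bash
python3 - <<'E'
from h import *
a=load('w1')['image'];b=load('w2')['image']
up=lambda i:cv2.resize(i,None,fx=2.2,fy=2.2,interpolation=2)
L=np.vstack([up(a[130:310,255:395]),up(b[195:285,390:530])]);Rr=up(b[45:255,205:330])
C=np.zeros((max(len(L),len(Rr)),L.shape[1]+Rr.shape[1],3),np.uint8);C[:len(L),:L.shape[1]]=L;C[:len(Rr),L.shape[1]:]=Rr
print(L.shape,Rr.shape);cv2.imwrite('pics/z1.png',C)
E
```

```text
(594, 308, 3) (462, 275, 3)
```

View pics/z1.png

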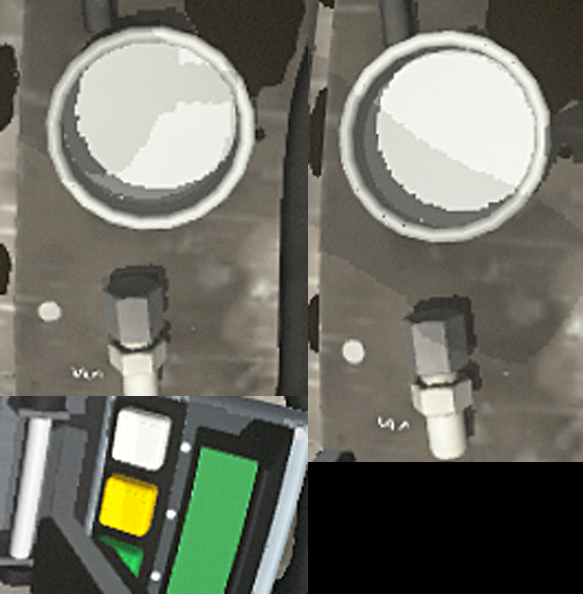

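z1: dish rim centre is (151,128) in w1 and (445,136) in w2. The coupling hexes are at (134,315)/(137,358) in w1 and (438,345)/(442,394) in w2. The white key top is at (143,433) and the yellow at (132,501).

```bash
python3 - <<'E'
from h import *
np.set_printoptions(precision=4,suppress=True)
a,b,w1,w2=[load(k) for k in ('t1','s1','w1','w2')]
W1=lambda x,y:(255+(x+.5)/2.2-.5,130+(y+.5)/2.2-.5)
W2=lambda x,y:(205+(x-308+.5)/2.2-.5,45+(y+.5)/2.2-.5)
WK=lambda x,y:(390+(x+.5)/2.2-.5,195+(y-396+.5)/2.2-.5)
T=lambda x,y:((x+.5)/3-.5+220,(y+.5)/3-.5+90)
S=lambda x,y:((x+.5)/3.2-.5+225,(y+.5)/3.2-.5+170)
ob=[(w1,W1(151,128.5)),(w2,W2(445,136)),(a,T(384,494)),(b,S(230.5,214))]
print('rim all',*tri(ob));print('w only',*tri(ob[:2]));print('onz',onz(*ob[0],.033),onz(*ob[1],.033))
for n,p,q in [('hex1',(134,315),(438.5,345)),('hex2',(137,358),(442,394))]:
    print(n,*tri([(w1,W1(*p)),(w2,W2(*q))]),onz(w1,W1(*p),.017),onz(w2,W2(*q),.017))
print('nose',onz(w2,W2(446,457),.022))
print('white',*tri([(a,(400.3,155.2)),(b,(392.5,213)),(w2,WK(143,433))]))
print('yellow',*tri([(a,(416.8,154.9)),(b,(401.5,218.2)),(w2,WK(132,501))]))
print('white top+w2',*tri([(a,(400.3,155.2)),(w2,WK(143,433))]),onz(w2,WK(143,433),.105),onz(w2,WK(132,501),.105))
# finger tip visible in w2? predicted location of shut TCP & far fingertip
from rig import arm
s=arm.sense();p=np.array(s['tool_pos']);Rt=R.from_quat(s['eef_rot']).as_matrix()
for z in (0,-.013):print('far tip inner px',proj(w2,p+Rt@[0,.0427,z]),proj(w2,p+Rt@[.011,.0427,z]),proj(w2,p+Rt@[.011,.057,z]))
E
```

```text
rim all [ 0.4253 -0.1245  0.0294] [[0.1, 0.3], [-0.5, -0.3], [-0.3, 0.2], [0.4, 0.1]]
w only [ 0.4253 -0.1248  0.026 ] [[0.1, -0.0], [-0.1, 0.0]]
onz [ 0.425  -0.1233  0.033 ] [ 0.4265 -0.125   0.033 ]
hex1 [ 0.4167 -0.2525  0.0198] [[0.7, -0.5], [-0.8, 0.6]] [ 0.4156 -0.2549  0.017 ] [ 0.4173 -0.2524  0.017 ]
hex2 [ 0.4188 -0.282   0.027 ] [[0.7, -0.5], [-0.8, 0.6]] [ 0.4178 -0.2893  0.017 ] [ 0.4182 -0.2848  0.017 ]
nose [ 0.4196 -0.3265  0.022 ]
white [ 0.6501 -0.2408  0.0994] [[-0.7, 0.2], [0.5, -0.1], [-0.6, 0.8]]
yellow [ 0.6496 -0.2786  0.1007] [[-0.7, 0.8], [0.8, -0.2], [0.0, 0.2]]
white top+w2 [ 0.6529 -0.2424  0.0937] [[-0.4, -0.3], [-0.6, 0.7]] [ 0.6479 -0.2381  0.105 ] [ 0.6473 -0.2764  0.105 ]
far tip inner px [[396.3883 255.8115]] [[398.3412 236.2056]] [[424.6243 235.5995]]
far tip inner px [[402.5919 267.2722]] [[404.9985 246.4647]] [[433.0932 245.5504]]
```

```bash

python3 -m handwheel '[{"tx":-0.26,"ty":0.5,"tz":0,"roll":0},{"tx":-0.26,"ty":0.53,"tz":0.3,"roll":0},{"tx":0,"ty":0,"tz":0.6,"roll":0},{"tx":0,"ty":0,"tz":0.6,"roll":0},{"tx":0,"ty":0,"tz":0.6,"roll":0}]' 1
python3 -m handwheel '[{"tx":0,"ty":0,"tz":0.4,"roll":0},{"tx":0,"ty":0,"tz":0.23,"roll":0},{"tx":0,"ty":0,"tz":0,"roll":0},{"tx":0,"ty":0.1,"tz":0,"roll":0},{"tx":0,"ty":0.1,"tz":0,"roll":0}]'
python3 -m handwheel '[{"tx":0,"ty":0.15,"tz":0,"roll":0},{"tx":0,"ty":0.15,"tz":0,"roll":0},{"tx":0,"ty":0.15,"tz":0,"roll":0},{"tx":0,"ty":0.08,"tz":0,"roll":0},{"tx":0,"ty":0,"tz":0,"roll":0}]'
python3 - <<'E'
from h import *
b=snap('scene','s2');w=snap('wrist','w3')
u=cv2.resize(b['image'][140:260,330:490],None,fx=3.5,fy=3.5,interpolation=2)
v=cv2.resize(w['image'][150:400,380:620],None,fx=1,fy=1);c=np.zeros((u.shape[0],800,3),np.uint8);c[:,:560]=u;c[:250,560:]=v
cv2.imwrite('pics/z2.png',c)
E
```

```text
t: 4.1
tool_pos: [0.5503, -0.2394, 0.1529]
eef_rot: [0.704, 0.71, 0.0, 0.0]
contact_force: [0.1, 0.0, -0.9]
width: 0.0851
finger_force: 0.0
t: 4.72
tool_pos: [0.5639, -0.2414, 0.1169]
eef_rot: [0.705, 0.709, 0.0, 0.001]
contact_force: [0.2, 0.5, -0.2]
width: 0.0856
finger_force: 0.0
t: 5.35
tool_pos: [0.5886, -0.2407, 0.1126]
eef_rot: [0.706, 0.708, -0.004, -0.005]
contact_force: [-15.7, -3.9, -2.5]
width: 0.0855
finger_force: 0.0
```

View pics/z2.png

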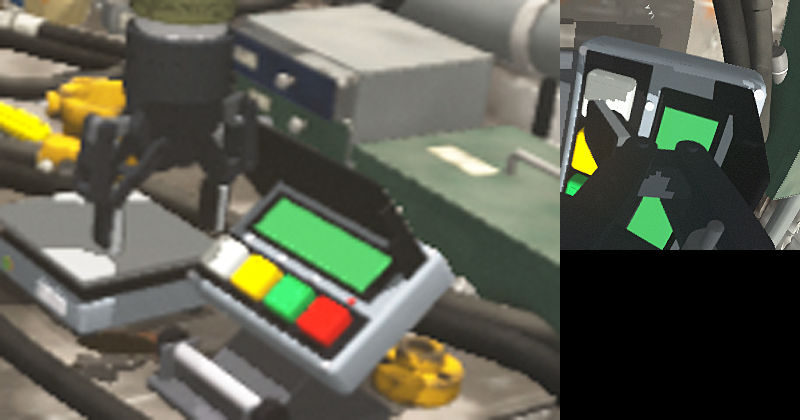

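z2 shows the fingertip over the white key's near edge (crop (222,228)). The finger's knuckle is touching the hood's front edge, about 16 N, so I back off at once. I'll go lower first, to get the knuckle under the hood, and then forward.

```bash

python3 -m handwheel '[{"tx":0,"ty":-0.2,"tz":0,"roll":0},{"tx":0,"ty":-0.1,"tz":0,"roll":0},{"tx":0,"ty":0,"tz":0,"roll":0},{"tx":0,"ty":0,"tz":0,"roll":0},{"tx":0,"ty":0,"tz":0,"roll":0}]'
python3 - <<'E'
from h import *
b=load('s2')
for z in (.115,.12,.125,.13):print(z,onz(b,(330+222/3.5,140+228/3.5),z))
E
python3 -m handwheel '[{"tx":0,"ty":0,"tz":0.1,"roll":0},{"tx":0,"ty":0,"tz":0.1,"roll":0},{"tx":0,"ty":0,"tz":0.05,"roll":0},{"tx":0,"ty":0,"tz":0,"roll":0},{"tx":0,"ty":0,"tz":0,"roll":0}]'
python3 - <<'E'
from h import *
b=snap('scene','s3');w=snap('wrist','w4')
u=cv2.resize(b['image'][150:240,350:450],None,fx=5,fy=5,interpolation=2)
v=cv2.resize(w['image'][150:300,380:530],None,fx=2,fy=2,interpolation=2);c=np.zeros((450,800,3),np.uint8);c[:,:500]=u;c[:300,500:]=v
cv2.imwrite('pics/z3.png',c)
E
```

```text
t: 6.08
tool_pos: [0.5769, -0.2409, 0.1157]
eef_rot: [0.705, 0.71, 0.0, 0.0]
contact_force: [-0.7, -0.1, 0.4]
width: 0.0852
finger_force: 0.0
0.115 [ 0.65981507 -0.22852972  0.115     ]
0.12 [ 0.65213155 -0.23706912  0.12      ]
0.125 [ 0.64444804 -0.24560853  0.125     ]
0.13 [ 0.63676452 -0.25414793  0.13      ]
t: 6.7
tool_pos: [0.5765, -0.241, 0.1006]
eef_rot: [0.705, 0.709, 0.0, 0.0]
contact_force: [0.3, 0.5, -0.3]
width: 0.0852
finger_force: 0.0
```

View pics/z3.png

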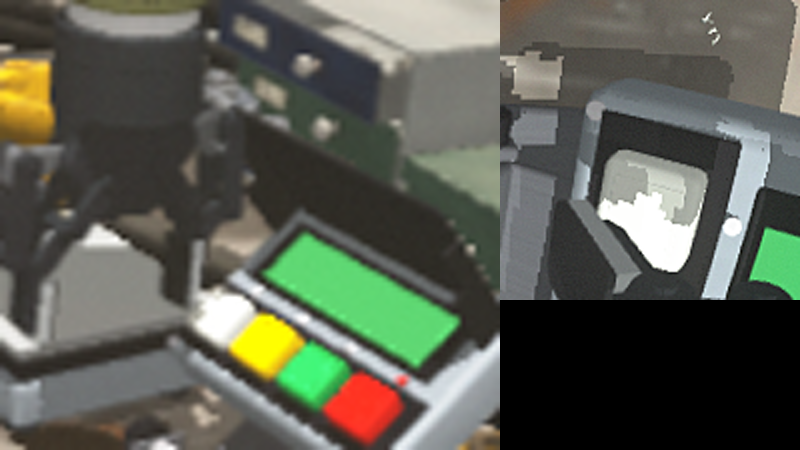

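z3 shows the finger just in front of the white key and the knuckle now below the hood tip. I advance diagonally along the key's normal in small steps.

```bash

python3 -m handwheel '[{"tx":0,"ty":0.05,"tz":0.05,"roll":0},{"tx":0,"ty":0.05,"tz":0.05,"roll":0},{"tx":0,"ty":0.05,"tz":0.04,"roll":0},{"tx":0,"ty":0,"tz":0,"roll":0},{"tx":0,"ty":0,"tz":0,"roll":0}]'
```

```text
t: 7.42
tool_pos: [0.5854, -0.2408, 0.092]
eef_rot: [0.705, 0.709, 0.0, -0.0]
contact_force: [-0.9, 0.4, -0.3]
width: 0.0853
finger_force: 0.0
```

```bash

python3 -m handwheel '[{"tx":0,"ty":0.02,"tz":0.03,"roll":0},{"tx":0,"ty":0.02,"tz":0.03,"roll":0},{"tx":0,"ty":0,"tz":0,"roll":0},{"tx":0,"ty":0,"tz":0,"roll":0},{"tx":0,"ty":0,"tz":0,"roll":0}]'
```

```text
t: 8.05
tool_pos: [0.5878, -0.2409, 0.0886]
eef_rot: [0.705, 0.709, 0.0, 0.0]
contact_force: [0.4, -0.5, 0.1]
width: 0.0853
finger_force: 0.0
```

```bash

python3 -m handwheel '[{"tx":0,"ty":0.02,"tz":0.025,"roll":0},{"tx":0,"ty":0.02,"tz":0.025,"roll":0},{"tx":0,"ty":0,"tz":0,"roll":0},{"tx":0,"ty":0,"tz":0,"roll":0},{"tx":0,"ty":0,"tz":0,"roll":0}]'
```

```text
t: 8.68
tool_pos: [0.5902, -0.2408, 0.0855]
eef_rot: [0.705, 0.709, 0.0, -0.0]
contact_force: [-0.8, -0.1, -0.5]
width: 0.0853
finger_force: 0.0
```

```bash

python3 -m handwheel '[{"tx":0,"ty":0.02,"tz":0.025,"roll":0},{"tx":0,"ty":0.01,"tz":0.02,"roll":0},{"tx":0,"ty":0,"tz":0,"roll":0},{"tx":0,"ty":0,"tz":0,"roll":0},{"tx":0,"ty":0,"tz":0,"roll":0}]'
```

```text
t: 9.3
tool_pos: [0.5922, -0.2409, 0.0831]
eef_rot: [0.705, 0.709, 0.0, 0.0]
contact_force: [0.0, 0.4, 3.6]
width: 0.0854
finger_force: 1.5
```

```bash

python3 -m handwheel '[{"tx":0,"ty":0.015,"tz":0.02,"roll":0},{"tx":0,"ty":0.015,"tz":0.02,"roll":0},{"tx":0,"ty":0,"tz":0,"roll":0},{"tx":0,"ty":0,"tz":0,"roll":0},{"tx":0,"ty":0,"tz":0,"roll":0}]'
python3 -c "
from rig import arm
print(arm.sense()['contact_force'],arm.sense()['tool_pos'])"
```

```text
t: 9.93
tool_pos: [0.5941, -0.241, 0.0808]
eef_rot: [0.705, 0.709, 0.0, 0.0]
contact_force: [-1.2, -0.7, 4.9]
width: 0.0853
finger_force: 2.5
[-1.15287444 -0.69843312  4.88017961] [ 0.59409139 -0.24102411  0.08076826]
```

```bash

python3 -m handwheel '[{"tx":0,"ty":0.015,"tz":0.02,"roll":0},{"tx":0,"ty":0.015,"tz":0.02,"roll":0},{"tx":0,"ty":0,"tz":0,"roll":0},{"tx":0,"ty":0,"tz":0,"roll":0},{"tx":0,"ty":0,"tz":0,"roll":0}]'
```

```text
t: 10.55
tool_pos: [0.5958, -0.2411, 0.0787]
eef_rot: [0.705, 0.709, 0.0, 0.001]
contact_force: [-2.1, -0.6, 7.7]
width: 0.0854
finger_force: 3.4
```

```bash

python3 -m handwheel '[{"tx":0,"ty":-0.15,"tz":-0.18,"roll":0},{"tx":0,"ty":-0.15,"tz":-0.18,"roll":0},{"tx":0,"ty":-0.45,"tz":0,"roll":0},{"tx":0,"ty":-0.3,"tz":-0.5,"roll":0},{"tx":0.3,"ty":-0.6,"tz":-0.3,"roll":0}]'
python3 -m handwheel '[{"tx":0.33,"ty":-0.43,"tz":0,"roll":0},{"tx":0.33,"ty":-0.43,"tz":0,"roll":0},{"tx":0.33,"ty":-0.43,"tz":0,"roll":0},{"tx":0.33,"ty":-0.43,"tz":0,"roll":0},{"tx":0.33,"ty":-0.43,"tz":0,"roll":0}]' 0.45
python3 -m handwheel '[{"tx":0,"ty":0,"tz":0.5,"roll":0},{"tx":0,"ty":0,"tz":0.5,"roll":0},{"tx":0,"ty":0,"tz":0,"roll":0},{"tx":0,"ty":0,"tz":0,"roll":0},{"tx":0,"ty":0,"tz":0,"roll":0}]'
python3 - <<'E'
from h import *
w=snap('wrist','w5')
from rig import arm
s=arm.sense();p=np.array(s['tool_pos'])
print(proj(w,[[.4255,-.1245,.033],[.4255-.062,-.1245,.033]]),proj(w,p))
cv2.imwrite('pics/z4.png',w['image'][60:400,100:560])
E
```

```text
t: 11.18
tool_pos: [0.4963, -0.2244, 0.1488]
eef_rot: [0.705, 0.709, 0.0, 0.001]
contact_force: [0.0, -1.1, 1.0]
width: 0.0853
finger_force: 0.0
t: 11.8
tool_pos: [0.3653, -0.1244, 0.1476]
eef_rot: [0.705, 0.709, 0.0, -0.0]
contact_force: [-0.4, -0.1, 0.5]
width: 0.038
finger_force: 0.0
t: 12.42
tool_pos: [0.3677, -0.1258, 0.0887]
eef_rot: [0.705, 0.709, 0.0, 0.001]
contact_force: [0.5, -0.7, -0.3]
width: 0.0383
finger_force: 0.0
[[398.33611726 219.31038152]
 [308.60159551 219.21523885]] [[314.19729795 256.84588896]]
```

View pics/z4.png

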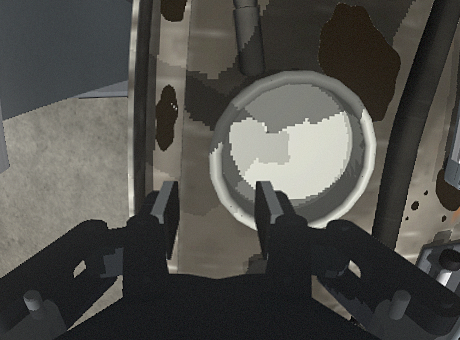

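z4: rim ring extents x 210..376, y 70..228 in the crop, fingers straddling its left side at about the right height of the image. I check against the projected circle.

```bash
python3 - <<'E'
from h import *
w=load('w5');t=np.linspace(0,2*np.pi,200)
for c in [(.4255,-.1245),(.4255,-.1195),(.4225,-.1215)]:
  q=np.array([proj(w,np.c_[c[0]+r*np.cos(t),c[1]+r*np.sin(t),0*t+z])-[100,60] for r,z in ((.062,.032),)])[0]
  print(c,q.min(0),q.max(0))
f=lambda p:(lambda q:np.r_[q.min(0),q.max(0)]-[210,70,376,228])(proj(w,np.c_[p[0]+.062*np.cos(t),p[1]+.062*np.sin(t),0*t+p[2]])-[100,60])
print(least_squares(f,[.425,-.12,.032],diff_step=1e-3).x, least_squares(lambda p:f([p[0],p[1],.032]),[.425,-.12],diff_step=1e-3).x)
E
```

```text
(0.4255, -0.1245) [208.64497267  68.55707831] [376.46586107 234.79546752]
(0.4255, -0.1195) [208.63333853  60.98113487] [377.37212058 229.33832645]
(0.4225, -0.1215) [204.19705009  63.78499428] [373.60800344 231.67983065]
[ 0.42739381 -0.12460849  0.02465942] [ 0.42599998 -0.12306271]
```

```bash

python3 -m handwheel '[{"tx":0.02,"ty":0.01,"tz":0.5,"roll":0},{"tx":0,"ty":0,"tz":0.4,"roll":0},{"tx":0,"ty":0,"tz":0.2,"roll":0},{"tx":0,"ty":0,"tz":0.14,"roll":0},{"tx":0,"ty":0,"tz":0,"roll":0}]'
python3 -m handwheel '[{"tx":0,"ty":0,"tz":0,"roll":0},{"tx":0,"ty":0,"tz":0,"roll":0},{"tx":0,"ty":0,"tz":0,"roll":0},{"tx":0,"ty":0,"tz":0,"roll":0},{"tx":0,"ty":0,"tz":0,"roll":0}]' 0
```

```text
t: 13.1
tool_pos: [0.3675, -0.1241, 0.0132]
eef_rot: [0.705, 0.709, 0.0, -0.0]
contact_force: [-1.5, -0.3, -0.3]
width: 0.0387
finger_force: 0.0
t: 13.72
tool_pos: [0.3678, -0.1244, 0.0138]
eef_rot: [0.705, 0.709, 0.0, 0.001]
contact_force: [-1.8, 0.3, 6.4]
width: 0.0077
finger_force: 57.3
```

```bash

python3 -m handwheel '[{"tx":0,"ty":0,"tz":-0.15,"roll":0},{"tx":0,"ty":0,"tz":-0.4,"roll":0},{"tx":0,"ty":0,"tz":-0.6,"roll":0},{"tx":0,"ty":0.3,"tz":-0.7,"roll":0},{"tx":0.1,"ty":0.5,"tz":-0.45,"roll":0}]'
python3 -m handwheel '[{"tx":0.14,"ty":0.7,"tz":0,"roll":0},{"tx":0.14,"ty":0.7,"tz":0,"roll":0},{"tx":0.14,"ty":0.7,"tz":0,"roll":0},{"tx":0.14,"ty":0.6,"tz":0,"roll":0},{"tx":0,"ty":0.32,"tz":0,"roll":0}]'
python3 -m handwheel '[{"tx":0,"ty":0,"tz":0.4,"roll":0},{"tx":0,"ty":0,"tz":0.4,"roll":0},{"tx":0,"ty":0,"tz":0.2,"roll":0},{"tx":0,"ty":0,"tz":0,"roll":0},{"tx":0,"ty":0,"tz":0,"roll":0}]'
python3 - <<'E'
from h import *
w=snap('scene','s4');snap('top','t4');v=snap('wrist','w6')
cv2.imwrite('pics/z5.png',np.hstack([cv2.resize(w['image'][100:260,270:480],None,fx=2,fy=2,interpolation=2),cv2.resize(v['image'][60:380,140:510],None,fx=1,fy=1)]))
E
```

```text
t: 14.35
tool_pos: [0.4158, -0.118, 0.1536]
eef_rot: [0.705, 0.709, 0.0, 0.001]
contact_force: [0.9, 0.3, -2.0]
width: 0.007
finger_force: 57.4
t: 14.98
tool_pos: [0.5977, -0.0821, 0.1509]
eef_rot: [0.704, 0.71, 0.0, -0.0]
contact_force: [0.1, -0.7, -2.4]
width: 0.007
finger_force: 57.4
t: 15.6
tool_pos: [0.5969, -0.0832, 0.0922]
eef_rot: [0.705, 0.709, 0.0, 0.001]
contact_force: [0.7, -0.2, -1.6]
width: 0.0069
finger_force: 57.5
```

View pics/z5.png

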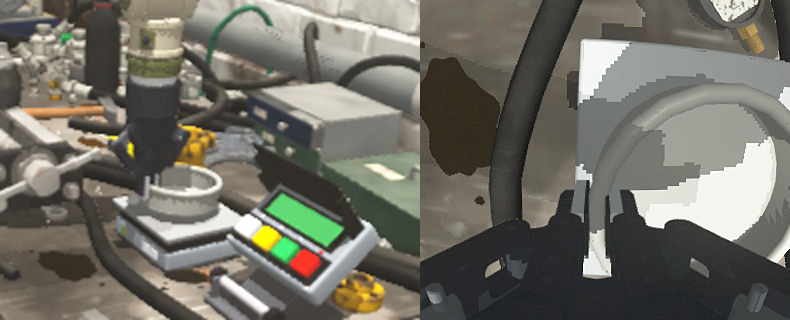

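z5 shows the dish hanging level over the pan, its rim pinched and its centre near the pan's. I lower it slowly, watching the force. I have now used all ten pictures, so further checks are numeric.

```bash

python3 -m handwheel '[{"tx":0,"ty":0,"tz":0.12,"roll":0},{"tx":0,"ty":0,"tz":0.06,"roll":0},{"tx":0,"ty":0,"tz":0.03,"roll":0},{"tx":0,"ty":0,"tz":0.0,"roll":0},{"tx":0,"ty":0,"tz":0,"roll":0}]'
python3 -m handwheel '[{"tx":0,"ty":0,"tz":0.025,"roll":0},{"tx":0,"ty":0,"tz":0.025,"roll":0},{"tx":0,"ty":0,"tz":0,"roll":0},{"tx":0,"ty":0,"tz":0.0,"roll":0},{"tx":0,"ty":0,"tz":0,"roll":0}]'
```

```text
t: 16.38
tool_pos: [0.5964, -0.083, 0.0786]
eef_rot: [0.705, 0.709, 0.0, 0.0]
contact_force: [0.2, -0.1, -1.0]
width: 0.0068
finger_force: 57.5
t: 17.0
tool_pos: [0.5964, -0.083, 0.0757]
eef_rot: [0.705, 0.709, 0.0, 0.0]
contact_force: [-0.1, -0.3, -1.4]
width: 0.0072
finger_force: 57.7
```

```bash

python3 -m handwheel '[{"tx":0,"ty":0,"tz":0.02,"roll":0},{"tx":0,"ty":0,"tz":0.015,"roll":0},{"tx":0,"ty":0,"tz":0,"roll":0},{"tx":0,"ty":0,"tz":0.0,"roll":0},{"tx":0,"ty":0,"tz":0,"roll":0}]'
```

```text
t: 17.62
tool_pos: [0.5965, -0.083, 0.0738]
eef_rot: [0.705, 0.709, 0.0, 0.0]
contact_force: [-1.5, 1.2, 4.7]
width: 0.0071
finger_force: 58.1
```

```bash

python3 -m handwheel '[{"tx":0,"ty":0,"tz":-0.015,"roll":0},{"tx":0,"ty":0,"tz":0,"roll":0},{"tx":0,"ty":0,"tz":0,"roll":0},{"tx":0,"ty":0,"tz":0.0,"roll":0},{"tx":0,"ty":0,"tz":0,"roll":0}]'
python3 -m handwheel '[{"tx":0,"ty":0,"tz":0,"roll":0},{"tx":0,"ty":0,"tz":0,"roll":0},{"tx":0,"ty":0,"tz":0,"roll":0},{"tx":0,"ty":0,"tz":0.0,"roll":0},{"tx":0,"ty":0,"tz":0,"roll":0}]' 0.4
python3 -m handwheel '[{"tx":0,"ty":0,"tz":-0.2,"roll":0},{"tx":0,"ty":0,"tz":-0.4,"roll":0},{"tx":0,"ty":0,"tz":-0.6,"roll":0},{"tx":0,"ty":-0.5,"tz":0.0,"roll":0},{"tx":-0.5,"ty":-0.5,"tz":0,"roll":0}]'
python3 - <<'E'
from h import *
snap('wrist','w7');snap('top','t7');snap('scene','s7')
E
```

```text
t: 18.25
tool_pos: [0.5965, -0.083, 0.0744]
eef_rot: [0.705, 0.709, 0.0, 0.0]
contact_force: [-1.5, 0.4, 3.0]
width: 0.0069
finger_force: 58.1
t: 18.88
tool_pos: [0.5964, -0.083, 0.0743]
eef_rot: [0.705, 0.709, 0.0, -0.0]
contact_force: [-1.3, 0.9, -0.9]
width: 0.0342
finger_force: 0.0
t: 19.5
tool_pos: [0.5367, -0.1125, 0.148]
eef_rot: [0.704, 0.711, 0.001, 0.001]
contact_force: [0.2, -1.2, 0.8]
width: 0.0342
finger_force: 0.0
```

```bash

python3 -m handwheel '[{"tx":-0.6,"ty":0.1,"tz":0,"roll":0},{"tx":-0.6,"ty":0.1,"tz":0,"roll":0},{"tx":-0.6,"ty":0,"tz":0,"roll":0},{"tx":-0.6,"ty":0,"tz":0.0,"roll":0},{"tx":-0.38,"ty":0,"tz":0,"roll":0}]' 1
python3 -m handwheel '[{"tx":0,"ty":0,"tz":0.4,"roll":0},{"tx":0,"ty":0,"tz":0.38,"roll":0},{"tx":0,"ty":0,"tz":0,"roll":0},{"tx":0,"ty":0.2,"tz":0.0,"roll":0},{"tx":0,"ty":0.2,"tz":0,"roll":0}]'
python3 -m handwheel '[{"tx":0,"ty":0.0,"tz":0.0,"roll":0},{"tx":0,"ty":0,"tz":0,"roll":0},{"tx":0,"ty":0,"tz":0,"roll":0},{"tx":0,"ty":0,"tz":0,"roll":0},{"tx":0,"ty":0,"tz":0,"roll":0}]'
```

```text
t: 20.27
tool_pos: [0.5505, -0.2815, 0.1467]
eef_rot: [0.705, 0.709, 0.0, 0.0]
contact_force: [-0.6, 0.8, -0.6]
width: 0.0854
finger_force: 0.0
t: 20.9
tool_pos: [0.5756, -0.2803, 0.1011]
eef_rot: [0.705, 0.71, 0.0, 0.001]
contact_force: [0.7, 0.6, 0.8]
width: 0.0853
finger_force: 0.0
t: 21.52
tool_pos: [0.5734, -0.2799, 0.0996]
eef_rot: [0.705, 0.709, 0.0, -0.0]
contact_force: [-0.0, 0.4, -0.5]
width: 0.0854
finger_force: 0.0
```

```bash

python3 -m handwheel '[{"tx":0,"ty":0.1,"tz":0.1,"roll":0},{"tx":0,"ty":0.1,"tz":0.1,"roll":0},{"tx":0,"ty":0.04,"tz":0.05,"roll":0},{"tx":0,"ty":0,"tz":0,"roll":0},{"tx":0,"ty":0,"tz":0,"roll":0}]'
python3 -m handwheel '[{"tx":0,"ty":0.02,"tz":0.02,"roll":0},{"tx":0,"ty":0.02,"tz":0.02,"roll":0},{"tx":0,"ty":0,"tz":0,"roll":0},{"tx":0,"ty":0,"tz":0,"roll":0},{"tx":0,"ty":0,"tz":0,"roll":0}]'
```

```text
t: 22.15
tool_pos: [0.588, -0.2798, 0.0845]
eef_rot: [0.705, 0.709, 0.0, -0.0]
contact_force: [0.2, 0.3, -0.0]
width: 0.0854
finger_force: 0.0
t: 22.78
tool_pos: [0.5903, -0.2799, 0.0823]
eef_rot: [0.705, 0.709, -0.0, -0.0]
contact_force: [-2.8, -1.3, 2.4]
width: 0.0854
finger_force: 1.7
```

```bash

python3 -m handwheel '[{"tx":0,"ty":0.02,"tz":0.03,"roll":0},{"tx":0,"ty":0.02,"tz":0.02,"roll":0},{"tx":0,"ty":0,"tz":0,"roll":0},{"tx":0,"ty":0,"tz":0,"roll":0},{"tx":0,"ty":0,"tz":0,"roll":0}]'
python3 - <<'E'
from h import *
b=load('t7')
a=load('t1')['image'].astype(int);d=np.abs(b['image'].astype(int)-a).sum(2)
m=(d>90).astype(np.uint8);m[:,:280]=0;m[:,375:]=0;m[200:]=0
ys,xs=np.nonzero(m);print(len(xs),xs.min() if len(xs) else 0,xs.max() if len(xs) else 0,ys.min() if len(xs) else 0,ys.max() if len(xs) else 0)
t=np.linspace(0,2*np.pi,100)
q=proj(b,np.c_[.654+.062*np.cos(t),-.0835+.062*np.sin(t),0*t+.095]);print('pred rim',q.min(0),q.max(0))
E
```

```text
t: 23.4
tool_pos: [0.5927, -0.28, 0.0793]
eef_rot: [0.705, 0.709, -0.0, 0.0]
contact_force: [-4.7, -1.6, 4.2]
width: 0.0855
finger_force: 3.0
3948 280 374 97 199
pred rim [304.76013787 127.98630032] [358.11045612 179.63068126]
```

```bash

python3 -m handwheel '[{"tx":0,"ty":0.01,"tz":0.015,"roll":0},{"tx":0,"ty":0,"tz":0,"roll":0},{"tx":0,"ty":0,"tz":0,"roll":0},{"tx":0,"ty":0,"tz":0,"roll":0},{"tx":0,"ty":0,"tz":0,"roll":0}]'
python3 -m handwheel '[{"tx":0,"ty":-0.15,"tz":-0.18,"roll":0},{"tx":0,"ty":-0.15,"tz":-0.18,"roll":0},{"tx":0,"ty":-0.45,"tz":0,"roll":0},{"tx":0,"ty":-0.3,"tz":-0.5,"roll":0},{"tx":0,"ty":-0.6,"tz":-0.3,"roll":0}]'
python3 - <<'E'
from h import *
snap('wrist','w8');snap('top','t8');
a=load('t1')
b=load('t8')
# dish on the pan: search rim circle by gradient score
g=cv2.GaussianBlur(cv2.cvtColor(b['image'],cv2.COLOR_BGR2GRAY),(3,3),0).astype(float)
t=np.linspace(0,2*np.pi,180)
def sc(x,y,z=.0955):
    v=[]
    for r in (.0575,.064,.049):
        q=proj(b,np.c_[x+r*np.cos(t),y+r*np.sin(t),0*t+z]).astype(np.float32);v.append(cv2.remap(g.astype(np.float32),q[:,0].copy(),q[:,1].copy(),1).ravel())
    return np.abs(v[0]-v[1]).mean()+np.abs(v[0]-v[2]).mean()
best=max((sc(x,y),x,y) for x in np.arange(.63,.68,.0015) for y in np.arange(-.11,-.055,.0015));print(best)
# coupling in t8/t1 unchanged?
d=np.abs(b['image'].astype(int)-a['image']).sum(2)[240:275,380:445];print('coup diff',d.max())
E
```

```text
t: 24.02
tool_pos: [0.5935, -0.28, 0.0784]
eef_rot: [0.705, 0.709, -0.0, 0.0]
contact_force: [-5.3, -1.4, 4.7]
width: 0.0853
finger_force: 3.4
t: 24.65
tool_pos: [0.4948, -0.2806, 0.1495]
eef_rot: [0.704, 0.71, 0.001, 0.001]
contact_force: [-0.6, 0.1, 0.5]
width: 0.0855
finger_force: 0.0
(np.float32(69.810394), np.float64(0.6704999999999985), np.float64(-0.06049999999999996))
coup diff 436
```

```bash
cat >> h.py <<'E'
def rimfind(b,x0,y0,z,w=.035,st=.0015):
    g=cv2.GaussianBlur(cv2.cvtColor(b['image'],cv2.COLOR_BGR2GRAY),(3,3),0); g=cv2.createCLAHE(2).apply(g).astype(np.float32)
    gx=cv2.Sobel(g,5,1,0);gy=cv2.Sobel(g,5,0,1);t=np.linspace(0,2*np.pi,240);res=[]
    for x in np.arange(x0-w,x0+w,st):
        for y in np.arange(y0-w,y0+w,st):
            s=0
            for r in (.062,.053):
                q=proj(b,np.c_[x+r*np.cos(t),y+r*np.sin(t),0*t+z]).astype(np.float32);n=np.roll(q,-1,0)-np.roll(q,1,0);n/=np.linalg.norm(n,axis=1)[:,None]+1e-9
                m=[cv2.remap(k,q[:,0].copy(),q[:,1].copy(),1).ravel() for k in (gx,gy)]
                s+=np.minimum(np.abs(m[0]*-n[:,1]+m[1]*n[:,0]),150).mean()
            res.append((round(s,1),round(x,4),round(y,4)))
    res.sort(reverse=True);return res[:3]
E
python3 - <<'E'
from h import *
for f,c in [('t1',(.425,-.125,.032)),('w2',(.425,-.125,.032)),('w7',(.655,-.083,.0935)),('t7',(.655,-.083,.0935)),('s7',(.655,-.083,.0935)),('t8',(.655,-.083,.0935)),('w8',(.655,-.083,.0935))]: print(f,rimfind(load(f),*c))
for P in [(.655,-.083,.095),(.42,-.28,.017)]:print(proj(load('w8'),P),proj(load('t8'),P))
E
```

```text
t1 [(np.float32(221.2), np.float64(0.426), np.float64(-0.1255)), (np.float32(217.8), np.float64(0.4275), np.float64(-0.1255)), (np.float32(217.6), np.float64(0.4275), np.float64(-0.115))]
w2 [(np.float32(287.9), np.float64(0.423), np.float64(-0.1255)), (np.float32(279.7), np.float64(0.423), np.float64(-0.124)), (np.float32(276.1), np.float64(0.4245), np.float64(-0.124))]
w7 [(np.float32(228.6), np.float64(0.6545), np.float64(-0.085)), (np.float32(223.6), np.float64(0.656), np.float64(-0.0835)), (np.float32(212.4), np.float64(0.656), np.float64(-0.085))]
t7 [(np.float32(99.2), np.float64(0.668), np.float64(-0.049)), (np.float32(98.0), np.float64(0.6665), np.float64(-0.049)), (np.float32(97.4), np.float64(0.6695), np.float64(-0.049))]
s7 [(np.float32(262.1), np.float64(0.647), np.float64(-0.0895)), (np.float32(261.3), np.float64(0.6485), np.float64(-0.0895)), (np.float32(260.9), np.float64(0.6455), np.float64(-0.0865))]
t8 [(np.float32(207.4), np.float64(0.647), np.float64(-0.082)), (np.float32(207.0), np.float64(0.647), np.float64(-0.085)), (np.float32(206.2), np.float64(0.647), np.float64(-0.0835))]
w8 [(np.float32(93.4), np.float64(0.656), np.float64(-0.0835)), (np.float32(87.3), np.float64(0.6545), np.float64(-0.0835)), (np.float32(86.3), np.float64(0.6545), np.float64(-0.082))]
[[523.66486037 -24.99510164]] [[331.19628922 153.16147077]]
[[235.11306528 192.58284045]] [[412.49146769 258.17538361]]
```

```bash
cat > c.py <<'E'
from h import *
def seg(p,q,n=14):return np.linspace(p,q,n)
segs=[]
for y0,y1 in ((-14,4),(12,46)):
    for x in (-19.5,19.5): segs.append(seg((x,y0,17),(x,y1,17)))
    for x in (-9.8,9.8): segs.append(seg((x,y0,34),(x,y1,34)))
for y in (46,12,4,-14): segs.append(seg((-9.8,y,34),(9.8,y,34)))
for x in (-12.5,12.5): segs.append(seg((x,-44,17),(x,-16,17)))
segs.append(seg((-5,-46.5,29),(5,-46.5,29)))
def prep(b):
    g=cv2.GaussianBlur(cv2.cvtColor(b['image'],cv2.COLOR_BGR2GRAY),(3,3),0).astype(np.float32)
    return cv2.Sobel(g,5,1,0),cv2.Sobel(g,5,0,1)
def score(b,G,x,y,yaw,z0=0):
    s=0;M=R.from_euler('z',yaw,degrees=True)
    for S in segs:
        q=proj(b,M.apply(S/1000)+[x,y,z0]).astype(np.float32);n=q[-1]-q[0];n=n/(np.linalg.norm(n)+1e-9)
        m=[cv2.remap(k,q[:,0].copy(),q[:,1].copy(),1).ravel() for k in G]
        s+=np.minimum(np.abs(-m[0]*n[1]+m[1]*n[0]),150).mean()
    return s
def find(fs,x0=.4175,y0=-.281,z0=0,yaws=range(-4,9,2),w=.012):
    L=[(load(f) if isinstance(f,str) else f) for f in fs];P=[prep(b) for b in L];r=[]
    for x in np.arange(x0-w,x0+w,.0015):
        for y in np.arange(y0-w,y0+w,.0015):
            for a in yaws: r.append((round(float(sum(score(b,g,x,y,a,z0) for b,g in zip(L,P))),1),round(float(x),4),round(float(y),4),a))
    r.sort(reverse=True);return r[:3]
E
python3 - <<'E'
from c import *
for fs in (['w1'],['w2'],['w8'],['t1'],['w1','w2','w8']):print(fs,find(fs))
E
```

```text
['w1'] [(1686.2, 0.4175, -0.2795, 4), (1662.0, 0.4175, -0.278, 4), (1653.5, 0.4175, -0.281, 4)]
['w2'] [(1811.5, 0.4175, -0.2795, 4), (1743.0, 0.4175, -0.2795, 6), (1720.7, 0.4175, -0.278, 4)]
['w8'] [(1756.5, 0.4175, -0.2795, 4), (1660.7, 0.4175, -0.2795, 6), (1622.7, 0.4175, -0.278, 4)]
['t1'] [(1438.8, 0.419, -0.281, 4), (1428.1, 0.419, -0.281, 2), (1424.8, 0.419, -0.2795, 4)]
['w1', 'w2', 'w8'] [(5254.1, 0.4175, -0.2795, 4), (5031.7, 0.4175, -0.2795, 6), (5005.3, 0.4175, -0.278, 4)]
```

```bash

python3 -m handwheel '[{"tx":0.05,"ty":-0.5,"tz":0,"roll":0},{"tx":0.05,"ty":-0.5,"tz":0.2,"roll":0},{"tx":0,"ty":-0.29,"tz":0.4,"roll":0},{"tx":0,"ty":0,"tz":0.4,"roll":-3.6},{"tx":0,"ty":0,"tz":0.4,"roll":0}]' 1
python3 -m handwheel '[{"tx":0,"ty":0,"tz":0,"roll":0},{"tx":0,"ty":0,"tz":0,"roll":0},{"tx":0,"ty":0,"tz":0,"roll":0},{"tx":0,"ty":0,"tz":0,"roll":0},{"tx":0,"ty":0,"tz":0,"roll":0}]'
python3 - <<'E'
from c import *
w=snap('wrist','w9')
print(find([w],yaws=range(0,9,1)))
E
```

```text
t: 25.38
tool_pos: [0.4173, -0.2749, 0.0634]
eef_rot: [0.682, 0.731, 0.0, 0.001]
contact_force: [0.5, 0.2, 0.3]
width: 0.0857
finger_force: 0.0
t: 26.0
tool_pos: [0.4173, -0.2751, 0.0643]
eef_rot: [0.682, 0.731, 0.0, 0.0]
contact_force: [-0.6, -0.2, 0.3]
width: 0.0855
finger_force: 0.0
[(1298.4, 0.4175, -0.278, 4), (1291.6, 0.4175, -0.278, 5), (1200.0, 0.4175, -0.278, 6)]
```

```bash

python3 -m handwheel '[{"tx":0,"ty":0,"tz":0.4,"roll":0},{"tx":0,"ty":0,"tz":0.35,"roll":0},{"tx":0,"ty":0,"tz":0.18,"roll":0},{"tx":0,"ty":0,"tz":0.1,"roll":0},{"tx":0,"ty":0,"tz":0,"roll":0}]'
python3 -m handwheel '[{"tx":0,"ty":0,"tz":0,"roll":0},{"tx":0,"ty":0,"tz":0,"roll":0},{"tx":0,"ty":0,"tz":0,"roll":0},{"tx":0,"ty":0,"tz":0,"roll":0},{"tx":0,"ty":0,"tz":0,"roll":0}]' 0
python3 -m handwheel '[{"tx":0,"ty":0,"tz":-0.1,"roll":0},{"tx":0,"ty":0,"tz":-0.3,"roll":0},{"tx":0,"ty":0,"tz":-0.5,"roll":0},{"tx":0,"ty":0,"tz":0,"roll":0},{"tx":0,"ty":0,"tz":0,"roll":0}]'
python3 - <<'E'
from c import *
w=snap('wrist','w10')
print([find([w],z0=z,yaws=range(0,9,1))[0] for z in (.048,.054,.06)])
E
```

```text
t: 26.68
tool_pos: [0.417, -0.275, 0.0021]
eef_rot: [0.682, 0.731, 0.0, -0.0]
contact_force: [-0.3, 0.3, -0.5]
width: 0.0855
finger_force: 0.0
t: 27.3
tool_pos: [0.4171, -0.2752, 0.003]
eef_rot: [0.682, 0.731, -0.0, 0.0]
contact_force: [-2.2, 0.6, 7.1]
width: 0.0355
finger_force: 59.0
t: 27.92
tool_pos: [0.4165, -0.2745, 0.0551]
eef_rot: [0.682, 0.731, 0.0, -0.001]
contact_force: [0.5, 1.2, -5.5]
width: 0.0355
finger_force: 60.6
[(812.4, 0.419, -0.29, 3), (824.0, 0.419, -0.284, 5), (689.3, 0.4175, -0.281, 5)]
```

```bash
cat >> c.py <<'E'
def find2(b,x0,y0,z0,yaw=4):
    G=prep(b);r=[]
    def sc(x,y,z,pt):
        s=0;M=R.from_euler('z',yaw,degrees=True)*R.from_euler('x',pt,degrees=True)
        for S in segs:
            q=proj(b,M.apply(S/1000-[0,.005,.017])+[x,y+.005,z+.017]).astype(np.float32);n=q[-1]-q[0];n=n/(np.linalg.norm(n)+1e-9)
            m=[cv2.remap(k,q[:,0].copy(),q[:,1].copy(),1).ravel() for k in G]
            s+=np.minimum(np.abs(-m[0]*n[1]+m[1]*n[0]),150).mean()
        return s
    for x in (x0-.0015,x0,x0+.0015):
        for y in np.arange(y0-.009,y0+.0091,.0015):
            for z in np.arange(z0-.006,z0+.0061,.002):
                for pt in range(-12,13,3): r.append((round(float(sc(x,y,z,pt)),0),round(float(x),4),round(float(y),4),round(float(z),4),pt))
    r.sort(reverse=True);return r[:5]
E
python3 - <<'E'
from c import *
for q in find2(load('w10'),.4175,-.281,.053):print(q)
E
```

```text
(880.0, 0.419, -0.29, 0.049, 12)
(866.0, 0.4175, -0.284, 0.047, 12)
(864.0, 0.4175, -0.2825, 0.049, 12)
(863.0, 0.419, -0.2885, 0.051, 12)
(861.0, 0.4175, -0.2855, 0.047, 9)
```

```bash
python3 - <<'E'
import re
s=open('c.py').read().replace("range(-12,13,3)","range(-24,25,4)");open('c.py','w').write(s)
E
python3 - <<'E'
from c import *
snap('scene','s10');snap('top','t10')
for f in ('s10','t10','w10'):
    print(f)
    for q in find2(load(f),.4175,-.28,.053)[:4]:print(q)
a=load('s1')['image'].astype(int);b=load('s10')
import numpy as np
# nose-tip: bright coupling pixels near predicted area
print('pred nose tip level / 12deg down / 12up',proj(b,[[.420,-.326,.070],[.420,-.326,.060],[.420,-.326,.080],[.416,-.233,.087]]))
g=cv2.cvtColor(b['image'],cv2.COLOR_BGR2GRAY)
d=(np.abs(b['image'].astype(int)-a).sum(2)>60)
print(g[228:272:2,296:356:2])
E
```

```text
s10
(1625.0, 0.419, -0.2875, 0.047, -24)
(1623.0, 0.416, -0.2875, 0.047, -20)
(1620.0, 0.4175, -0.2875, 0.047, -24)
(1614.0, 0.4175, -0.2875, 0.047, -20)
t10
(448.0, 0.419, -0.271, 0.047, -24)
(447.0, 0.419, -0.271, 0.049, -24)
(446.0, 0.419, -0.271, 0.051, -24)
(445.0, 0.419, -0.271, 0.053, -24)
w10
(966.0, 0.4175, -0.286, 0.055, 20)
(958.0, 0.4175, -0.2845, 0.057, 20)
(948.0, 0.4175, -0.283, 0.059, 20)
(945.0, 0.4175, -0.2875, 0.055, 24)
pred nose tip level / 12deg down / 12up [[336.66918442 258.97541859]
 [336.4852262  262.76406796]
 [336.85471646 255.154356  ]
 [314.78013494 235.41690957]]
[[ 46  46  55  51  52  52  81  62  44  44  46  49  56  54  51  50  48  47
   47  48  50  49  62  59  58 156 187 122 123 166]
 [ 46  46  47  51  49  49  52  46  45  44  43  48  56  54  59  67  49  48
   47  50  49  47  50  56  59  90 120 101 107 148]
 [ 45  44  45  42  47  52  52  53  45  46  56  58  55  54  48  58  47  47
   47  48  48  51  52  61  84  66  74 100 106 142]
 [ 42  45  46  42  44  52  52  50  44  49  57  58  55  54  41  48  51  47
   47  48  50  47  50  55  82  86  67  64  97 130]
[... 1551 characters left out ...]
 70  67  88  75  84 138
  177  81  70 135  71  84 114 126 149 177 193 214]
 [111 108 110 108 113 111 116 116  79  67  66  64  63  64  65  64  68  83
  121 126 144  87  64  71 111 166 177 177 181 178]
 [111 116 116 119 120 123 113  69  69  65  64  63  64  64  64  65  65  65
   67  71  69  63  65 112 137 147 149 152 163 165]
 [102 102 105 104 107 107 107  92  53  55  50  49  54  63  64  64  65  64
   64  61  52  63  93 119 136 143 139 142 155 174]
 [100 102 107  94  72  72  60  64  53  52  52  53  53  50  51  52  53  54
   52  50  85  91  91 101 126 139 140 140 143 156]
 [102 106 104  98  56  55  57  59  57  52  53  53  51  53  51  51  50  50
   50  73  90  88  89  89 103 114 115 118 127 134]]
```

The scene view puts the nose's top edge at about (337,253.5), against a prediction of (336.8,254.3) for a level coupling, so it hangs level. I carry it over the dish.

```bash

python3 -m handwheel '[{"tx":0,"ty":0,"tz":-0.5,"roll":0},{"tx":0.4,"ty":0,"tz":-0.6,"roll":0},{"tx":0.6,"ty":0,"tz":-0.48,"roll":0},{"tx":0.6,"ty":0.3,"tz":0,"roll":0},{"tx":0.6,"ty":0.5,"tz":0,"roll":0}]'
python3 -m handwheel '[{"tx":0.6,"ty":0.7,"tz":0,"roll":0},{"tx":0.17,"ty":0.7,"tz":0,"roll":0},{"tx":0,"ty":0.7,"tz":0,"roll":0},{"tx":0,"ty":0.7,"tz":0,"roll":0},{"tx":0,"ty":0.58,"tz":0,"roll":0}]'
python3 -m handwheel '[{"tx":0,"ty":0,"tz":0,"roll":0},{"tx":0,"ty":0,"tz":0,"roll":0},{"tx":0,"ty":0,"tz":0,"roll":0},{"tx":0,"ty":0,"tz":0,"roll":0},{"tx":0,"ty":0,"tz":0,"roll":0}]'
python3 - <<'E'
from c import *
w=snap('wrist','w11');snap('scene','s11')
print(rimfind(w,.655,-.083,.0935,.012))
from rig import arm
p=arm.sense()['tool_pos'];print(p)
z=p[2]-.0025
for q in find2(load('s11'),p[0],p[1]-.006,z)[:2]+find2(w,p[0],p[1]-.006,z)[:2]:print(q)
# level-only
for f in ('s11','w11'):print(f,[find([f],p[0],p[1]-.006,z+dz,range(2,7,2),.009)[0] for dz in (-.003,0,.003)])
E
```

```text
t: 28.7
tool_pos: [0.4553, -0.1389, 0.1506]
eef_rot: [0.683, 0.731, -0.0, -0.0]
contact_force: [0.2, -1.3, -3.7]
width: 0.0355
finger_force: 61.2
t: 29.32
tool_pos: [0.6558, -0.0793, 0.1491]
eef_rot: [0.682, 0.731, -0.0, -0.001]
contact_force: [-0.1, -0.1, -4.4]
width: 0.0355
finger_force: 61.2
t: 29.95
tool_pos: [0.6545, -0.0799, 0.1514]
eef_rot: [0.682, 0.731, 0.0, 0.0]
contact_force: [0.6, 0.4, -5.1]
width: 0.0355
finger_force: 61.4
[(np.float32(165.0), np.float64(0.6535), np.float64(-0.0845)), (np.float32(160.1), np.float64(0.6535), np.float64(-0.083)), (np.float32(158.2), np.float64(0.655), np.float64(-0.0845))]
[ 0.65470376 -0.07986142  0.15125083]
(1640.0, 0.6562, -0.0934, 0.1488, -24)
(1632.0, 0.6562, -0.0949, 0.1488, -24)
(1012.0, 0.6562, -0.0949, 0.1468, 16)
(1009.0, 0.6562, -0.0889, 0.1448, 12)
s11 [(1455.4, 0.6577, -0.0904, 2), (1414.7, 0.6577, -0.0949, 2), (1392.7, 0.6517, -0.0844, 2)]
w11 [(931.4, 0.6562, -0.0934, 4), (965.3, 0.6562, -0.0904, 4), (988.9, 0.6562, -0.0889, 4)]
```

```bash
python3 - <<'E'
from c import *
np.set_printoptions(linewidth=150)
b=load('w10');g=cv2.cvtColor(b['image'],cv2.COLOR_BGR2GRAY).astype(np.float32)
def prof(b,g,o,z0,ys,zt,x=0,yaw=4):
    M=R.from_euler('z',yaw,degrees=True)
    P=M.apply(np.c_[0*ys+x,ys,0*ys+zt])+[*o,z0];q=proj(b,P).astype(np.float32)
    return q,cv2.remap(g,q[:,0].copy(),q[:,1].copy(),1).ravel()
o=(.4170,-.2795)
ys=np.arange(-.06,.062,.002)
q,v=prof(b,g,o,.0525,ys,.034);
for i in range(len(ys)):print(f'{ys[i]*1000:.0f}:{q[i,0]:.0f},{q[i,1]:.0f}={v[i]:.0f}',end='  ')
print()
# same in w9 (before the grasp, known pose)
b=load('w9');g=cv2.cvtColor(b['image'],cv2.COLOR_BGR2GRAY).astype(np.float32)
q,v=prof(b,g,o,0,ys,.034);
for i in range(len(ys)):print(f'{ys[i]*1000:.0f}:{q[i,0]:.0f},{q[i,1]:.0f}={v[i]:.0f}',end='  ')
E
```

```text
-60:315,390=47  -58:315,387=49  -56:315,385=47  -54:315,383=49  -52:315,380=47  -50:315,378=49  -48:315,375=50  -46:315,373=51  -44:315,370=51  -42:314,367=50  -40:314,365=51  -38:314,362=53  -36:314,359=51  -34:314,356=53  -32:314,353=54  -30:314,350=54  -28:314,347=54  -26:314,344=56  -24:314,341=55  -22:314,338=254  -20:314,335=252  -18:314,331=252  -16:314,328=251  -14:314,325=251  -12:314,321=249  -10:314,318=244  -8:314,314=243  -6:314,310=242  -4:314,307=241  -2:314,303=242  0:314,299=252  2:314,295=132  4:314,291=135  6:314,287=120  8:314,283=71  10:314,279=122  12:314,275=122  14:314,270=105  16:314,266=95  18:314,262=94  20:314,257=96  22:314,253=92  24:314,248=93  26:314,243=89  28:314,239=89  30:314,234=89  32:314,229=88  34:314,224=90  36:314,219=88  38:314,214=87  40:314,209=87  42:314,204=86  44:314,199=86  46:314,193=87  48:314,188=77  50:314,183=80  52:314,178=83  54:313,172=63  56:313,167=65  58:313,161=66  60:313,156=62  
-60:314,321=138  -58:314,319=137  -56:314,316=138  -54:314,314=137  -52:314,312=138  -50:314,309=138  -48:314,307=137  -46:314,305=138  -44:314,302=138  -42:314,300=154  -40:314,297=252  -38:314,295=246  -36:314,292=246  -34:314,289=246  -32:314,287=247  -30:314,284=247  -28:314,282=248  -26:314,279=249  -24:314,276=250  -22:314,273=250  -20:314,271=250  -18:314,268=249  -16:314,265=249  -14:314,262=247  -12:314,259=237  -10:314,256=238  -8:314,254=237  -6:314,251=236  -4:314,248=237  -2:314,245=235  0:314,242=235  2:314,239=238  4:314,235=232  6:314,232=82  8:314,229=101  10:314,226=228  12:314,223=223  14:314,220=83  16:314,216=91  18:314,213=90  20:314,210=85  22:314,207=181  24:314,203=104  26:314,200=86  28:314,197=85  30:314,193=84  32:314,190=86  34:313,187=84  36:313,183=82  38:313,180=82  40:313,176=81  42:313,173=82  44:313,169=82  46:313,166=82  48:313,162=72  50:313,159=77  52:313,155=62  54:313,152=60  56:313,148=61  58:313,145=67  60:313,141=126
```

Profiles along the coupling match before and after the lift (hex end at +47 in both), so it didn't slip. Its middle is 4.5 mm behind the TCP, which puts it over the dish centre. Lowering now.

```bash

python3 -m handwheel '[{"tx":0,"ty":0,"tz":0.3,"roll":0},{"tx":0,"ty":0,"tz":0.3,"roll":0},{"tx":0,"ty":0,"tz":0.15,"roll":0},{"tx":0,"ty":0,"tz":0,"roll":0},{"tx":0,"ty":0,"tz":0,"roll":0}]'
python3 -m handwheel '[{"tx":0,"ty":0,"tz":0.1,"roll":0},{"tx":0,"ty":0,"tz":0.1,"roll":0},{"tx":0,"ty":0,"tz":0.05,"roll":0},{"tx":0,"ty":0,"tz":0,"roll":0},{"tx":0,"ty":0,"tz":0,"roll":0}]'
```

```text
t: 30.68
tool_pos: [0.6554, -0.0799, 0.1067]
eef_rot: [0.682, 0.731, 0.0, 0.001]
contact_force: [0.7, 0.5, -3.4]
width: 0.0353
finger_force: 61.4
t: 31.3
tool_pos: [0.655, -0.0798, 0.091]
eef_rot: [0.682, 0.731, 0.0, 0.0]
contact_force: [0.6, -0.8, -4.4]
width: 0.0354
finger_force: 61.4
```

```bash

python3 -m handwheel '[{"tx":0,"ty":0,"tz":0.1,"roll":0},{"tx":0,"ty":0,"tz":0.1,"roll":0},{"tx":0,"ty":0,"tz":0.08,"roll":0},{"tx":0,"ty":0,"tz":0,"roll":0},{"tx":0,"ty":0,"tz":0,"roll":0}]'
python3 -m handwheel '[{"tx":0,"ty":0,"tz":0.04,"roll":0},{"tx":0,"ty":0,"tz":0.03,"roll":0},{"tx":0,"ty":0,"tz":0,"roll":0},{"tx":0,"ty":0,"tz":0,"roll":0},{"tx":0,"ty":0,"tz":0,"roll":0}]'
```

```text
t: 31.92
tool_pos: [0.6549, -0.0798, 0.0741]
eef_rot: [0.682, 0.731, 0.0, 0.0]
contact_force: [0.1, 0.5, -4.5]
width: 0.0357
finger_force: 61.4
t: 32.55
tool_pos: [0.6549, -0.0798, 0.07]
eef_rot: [0.682, 0.731, 0.0, 0.0]
contact_force: [0.7, 0.1, -5.1]
width: 0.0355
finger_force: 61.4
```

```bash

python3 -m handwheel '[{"tx":0,"ty":0,"tz":0.03,"roll":0},{"tx":0,"ty":0,"tz":0.02,"roll":0},{"tx":0,"ty":0,"tz":0,"roll":0},{"tx":0,"ty":0,"tz":0,"roll":0},{"tx":0,"ty":0,"tz":0,"roll":0}]'
```

```text
t: 33.17
tool_pos: [0.6549, -0.0799, 0.067]
eef_rot: [0.682, 0.731, 0.0, 0.0]
contact_force: [-0.2, -0.6, -2.6]
width: 0.0353
finger_force: 61.5
```

```bash

python3 -m handwheel '[{"tx":0,"ty":0,"tz":0.025,"roll":0},{"tx":0,"ty":0,"tz":0,"roll":0},{"tx":0,"ty":0,"tz":0,"roll":0},{"tx":0,"ty":0,"tz":0,"roll":0},{"tx":0,"ty":0,"tz":0,"roll":0}]'
```

```text
t: 33.8
tool_pos: [0.6549, -0.0799, 0.0656]
eef_rot: [0.682, 0.731, 0.0, 0.0]
contact_force: [-1.9, 0.1, 1.6]
width: 0.0355
finger_force: 61.8
```

```bash

python3 -m handwheel '[{"tx":0,"ty":0,"tz":0,"roll":0},{"tx":0,"ty":0,"tz":0,"roll":0},{"tx":0,"ty":0,"tz":0,"roll":0},{"tx":0,"ty":0,"tz":0,"roll":0},{"tx":0,"ty":0,"tz":0,"roll":0}]' 0.6
python3 -m handwheel '[{"tx":0,"ty":0,"tz":-0.2,"roll":0},{"tx":0,"ty":0,"tz":-0.4,"roll":0},{"tx":0,"ty":0,"tz":-0.5,"roll":0},{"tx":0,"ty":-0.4,"tz":-0.4,"roll":0},{"tx":0,"ty":-0.6,"tz":0,"roll":0}]'
python3 -m handwheel '[{"tx":0,"ty":-0.6,"tz":0,"roll":3.6},{"tx":-0.2,"ty":-0.4,"tz":0,"roll":0},{"tx":-0.4,"ty":0,"tz":0,"roll":0},{"tx":0,"ty":0,"tz":0,"roll":0},{"tx":0,"ty":0,"tz":0,"roll":0}]' 1
python3 - <<'E'
from c import *
w=snap('wrist','w12');snap('scene','s12');snap('top','t12')
for f in ('w12','s12','t12'):print(f,rimfind(load(f),.655,-.083,.092,.012)[0],find([f],.655,-.084,.0632,range(0,9,2),.015)[:2])
E
```

```text
t: 34.42
tool_pos: [0.6549, -0.0798, 0.0654]
eef_rot: [0.682, 0.731, 0.0, 0.0]
contact_force: [-1.0, -1.3, -0.7]
width: 0.0511
finger_force: 0.0
t: 35.05
tool_pos: [0.5969, -0.0845, 0.1589]
eef_rot: [0.682, 0.731, 0.002, 0.003]
contact_force: [-0.3, 0.7, 0.1]
width: 0.0515
finger_force: 0.0
t: 35.67
tool_pos: [0.5356, -0.1224, 0.1559]
eef_rot: [0.705, 0.709, 0.0, 0.0]
contact_force: [-0.2, -0.3, -1.0]
width: 0.0855
finger_force: 0.0
w12 (np.float32(235.1), np.float64(0.655), np.float64(-0.0845)) [(1362.7, 0.6565, -0.084, 6), (1297.3, 0.6565, -0.0825, 6)]
s12 (np.float32(263.6), np.float64(0.655), np.float64(-0.0815)) [(1619.7, 0.6595, -0.0855, 8), (1608.1, 0.6595, -0.0855, 6)]
t12 (np.float32(64.3), np.float64(0.667), np.float64(-0.0725)) [(512.5, 0.6505, -0.0765, 8), (512.2, 0.649, -0.075, 8)]
```

```bash

python3 -m handwheel '[{"tx":-0.65,"ty":0.12,"tz":0,"roll":0},{"tx":-0.65,"ty":0.12,"tz":0,"roll":0},{"tx":-0.65,"ty":0,"tz":0,"roll":0},{"tx":-0.65,"ty":0,"tz":0.0,"roll":0},{"tx":-0.66,"ty":0,"tz":0,"roll":0}]' 1
python3 -m handwheel '[{"tx":0,"ty":0,"tz":0.5,"roll":0},{"tx":0,"ty":0,"tz":0.42,"roll":0},{"tx":0,"ty":0,"tz":0,"roll":0},{"tx":0,"ty":0.2,"tz":0.0,"roll":0},{"tx":0,"ty":0.15,"tz":0,"roll":0}]'
python3 -m handwheel '[{"tx":0,"ty":0.0,"tz":0.0,"roll":0},{"tx":0,"ty":0,"tz":0,"roll":0},{"tx":0,"ty":0,"tz":0,"roll":0},{"tx":0,"ty":0,"tz":0,"roll":0},{"tx":0,"ty":0,"tz":0,"roll":0}]'
```

```text
t: 36.45
tool_pos: [0.5513, -0.3186, 0.1552]
eef_rot: [0.704, 0.71, 0.0, -0.0]
contact_force: [0.8, 0.4, -0.8]
width: 0.0855
finger_force: 0.0
t: 37.08
tool_pos: [0.574, -0.3183, 0.1019]
eef_rot: [0.705, 0.71, 0.0, 0.002]
contact_force: [0.6, 0.6, 1.3]
width: 0.0856
finger_force: 0.0
t: 37.7
tool_pos: [0.5718, -0.318, 0.1002]
eef_rot: [0.705, 0.709, 0.0, -0.0]
contact_force: [-0.4, 0.1, -0.7]
width: 0.0857
finger_force: 0.0
```

```bash

python3 -m handwheel '[{"tx":0,"ty":0.1,"tz":0.1,"roll":0},{"tx":0,"ty":0.1,"tz":0.1,"roll":0},{"tx":0,"ty":0.03,"tz":0.06,"roll":0},{"tx":0,"ty":0,"tz":0,"roll":0},{"tx":0,"ty":0,"tz":0,"roll":0}]'
python3 -m handwheel '[{"tx":0,"ty":0.02,"tz":0.02,"roll":0},{"tx":0,"ty":0.02,"tz":0.02,"roll":0},{"tx":0,"ty":0,"tz":0,"roll":0},{"tx":0,"ty":0,"tz":0,"roll":0},{"tx":0,"ty":0,"tz":0,"roll":0}]'
```

```text
t: 38.33
tool_pos: [0.5857, -0.3178, 0.0845]
eef_rot: [0.705, 0.709, 0.0, -0.0]
contact_force: [0.1, 1.0, 0.0]
width: 0.0853
finger_force: 0.0
t: 38.95
tool_pos: [0.588, -0.318, 0.0823]
eef_rot: [0.705, 0.709, -0.0, -0.0]
contact_force: [-2.9, -0.1, 2.1]
width: 0.0854
finger_force: 1.7
```

```bash

python3 -m handwheel '[{"tx":0,"ty":0.02,"tz":0.02,"roll":0},{"tx":0,"ty":0.02,"tz":0.02,"roll":0},{"tx":0,"ty":0,"tz":0,"roll":0},{"tx":0,"ty":0,"tz":0,"roll":0},{"tx":0,"ty":0,"tz":0,"roll":0}]'
```

```text
t: 39.58
tool_pos: [0.5903, -0.318, 0.0797]
eef_rot: [0.705, 0.709, -0.0, -0.0]
contact_force: [-4.4, -1.4, 3.2]
width: 0.0853
finger_force: 2.8
```

```bash

python3 -m handwheel '[{"tx":0,"ty":0.02,"tz":0.025,"roll":0},{"tx":0,"ty":0,"tz":0,"roll":0},{"tx":0,"ty":0,"tz":0,"roll":0},{"tx":0,"ty":0,"tz":0,"roll":0},{"tx":0,"ty":0,"tz":0,"roll":0}]'
python3 -m handwheel '[{"tx":0,"ty":-0.15,"tz":-0.18,"roll":0},{"tx":0,"ty":-0.15,"tz":-0.18,"roll":0},{"tx":0,"ty":-0.45,"tz":0,"roll":0},{"tx":0,"ty":-0.3,"tz":-0.5,"roll":0},{"tx":0,"ty":-0.6,"tz":-0.3,"roll":0}]'
python3 -m handwheel '[{"tx":0,"ty":-0.3,"tz":-0.2,"roll":0},{"tx":0,"ty":0,"tz":0,"roll":0},{"tx":0,"ty":0,"tz":0,"roll":0},{"tx":0,"ty":0,"tz":0,"roll":0},{"tx":0,"ty":0,"tz":0,"roll":0}]'
python3 - <<'E'
from c import *
snap('scene','s13');print(rimfind(load('s13'),.655,-.083,.092,.012)[0],find(['s13'],.655,-.084,.0632,range(0,9,2),.015)[0])
E
```

```text
t: 40.2
tool_pos: [0.5914, -0.3181, 0.0784]
eef_rot: [0.705, 0.709, -0.0, -0.0]
contact_force: [-6.3, -1.6, 4.8]
width: 0.0853
finger_force: 3.4
t: 40.83
tool_pos: [0.4933, -0.3187, 0.1497]
eef_rot: [0.704, 0.71, 0.001, 0.002]
contact_force: [0.3, -0.5, 0.4]
width: 0.0851
finger_force: 0.0
t: 41.45
tool_pos: [0.4751, -0.3183, 0.159]
eef_rot: [0.705, 0.71, 0.0, -0.001]
contact_force: [0.1, -1.0, 0.3]
width: 0.0851
finger_force: 0.0
(np.float32(213.2), np.float64(0.646), np.float64(-0.0905)) (1500.8, 0.6625, -0.0705, 0)
```

```bash
python3 -c "
from rig import job_done
print(job_done())"
```

```text
the job is handed in; nothing more can be done
None
```

I zeroed the scale, set the empty dish on the pan, tared, laid the coupling in the dish and stored the reading, then handed the job in at about 41 s; on the first approach a finger knuckle touched the indicator's hood at about 16 N (limit 30 N), the key presses were judged only from the push force, and the last camera check on the dish and coupling was inconclusive, probably because the arm was in the way.

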